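Set up a wheel axle on V-blocks under a dial gauge for a straightness check

ROBOT

A 7-joint arm with a two-finger parallel gripper is mounted at the origin on a cart in front of the work surface, level with it; the furniture and walls round the work are solid. World frame = base frame: x ahead of the robot, y to its left, z up, the work surface at z = 0. Lengths are in m, angles in rad, forces in N, time in s.
With the tool pointing down it reaches from about 0.35 to 0.9 m from the base axis. Payload 7.2 kg.
Tool frame: the origin (TCP) lies on the centre line of the jaws, within the pads' length; the fingertips stand manip.tips_ahead ahead of it and the grasp point (between the pads) lies 6 mm ahead of it (manip.tips_ahead is the distance from the TCP to the fingertips, in m); z points along the fingers, y is the direction in which the jaws open and shut (so a half turn about z gives the same grasp; the last joint's range is limited). The gripper opens to 88 mm and grips with 3 to 60 N. Pads are 20 mm wide; open, the fingers measure 115 mm over their backs; the gripper's body (75 mm by 178 mm) begins 61 mm behind the grasp point.
Start: joints at [1.101, 0.411, -0.013, 1.596, 0.006, 1.134, -0.082], TCP at [0.244, -0.575, 0.248] pointing down, gripper open.
Joint ranges: [-2.95, 2.95], [-0.29, 1.99], [-1.47, 1.44], [0.14, 2.54], [-1.03, 4.17], [0.13, 1.85], [-2.86, 2.86]. Speed limits (rad/s): [2.39, 2.39, 3.01, 3.01, 3.14, 3.14, 3.14].

INTERFACE

Orientations are given as [roll, pitch, yaw] about the fixed x, y, z axes, in that order (R = Rz(yaw) Ry(pitch) Rx(roll)).
In Python, from plant import manip gives the robot as it stands.
- The arm moves only by the shell command python3 -m inch 'ROWS'. ROWS is JSON, a list of rows, each an object with "grip": the opening in per cent of the stroke, from 0 (shut) to 100 (fully open); "offset": the shift along the tool's x, y, z in cm, a list of three; "roll": the turn about the tool's z in rad. A call has 1 to 10 rows; each row shifts and turns the commanded pose from where the row before left it, along the tool's axes as they then stand; what a row does not reach is not made up. A row lasts 1/12 s, in which the tool goes at most 41.7 mm and 7.16 degrees, less where a joint would pass 70% of its speed; a pose out of reach is approached as far as the arm can. A call is refused whole if a number of a shift passes 4.17 or a number of a turn 0.125, either way. A call with a gripper value outside its range is refused whole. The fingers move at their own pace and stop on an object; the grip force is fixed at half the most. Time passes only in rows, so rows that do not move let the fingers close. It gives the time, the measured TCP pose, the force and the opening at its end, in the units of the state.
- manip.state(): the state, without advancing time (a new reading comes with each control period).
- manip.grab_frame(name): name is "scene" or "top" or "wrist"; returns a dict with "pixels" (400x640x3 uint8, red, green, blue), "camera_matrix" (3x3 intrinsics, pixels), "dist" ([k1, k2, p1, p2, k3] as OpenCV has them; the pictures are not rectified), "world_from_camera" (4x4, takes a point from camera to world coordinates); the wrist camera has in their place "T_tool_cam" (4x4, takes a point from camera to tool coordinates, whose origin is the TCP and whose axes are the flange's). Camera axes: x right, y up, looking along -z (the intrinsics and any distortion apply to the point x, -y, -z); pixel columns grow to the right and rows downward; lengths in m; the calibration is good to about 2 mm. A picture is of the moment at which its call begins: read the wrist's pose just before it. There is no depth.
- manip.hand_in(): hands the job in, once; it reports no verdict.
Trained networks look in a picture, given as the dict that the camera call returned (one of the last four; its "shot" number tells which), for a name from the list of things; names that differ only in an ending like _2 or _b are one class to them, and where a whole thing is asked for, a point or a joint stands for the part that bears it (a point fixed in the world has none). Each returns a list of dicts, best first, with "confidence" (0 to 1); they miss things now and then, are a little off and sometimes report something else, mostly with a low value. They report only what shows in the picture. A call takes as long as a camera call. They do not tell look-alikes from the thing itself.
- manip.recognise(query, picture): "box" ([centre column, centre row, width, height] in pixels, round what is visible of it).
- manip.masks_of(query, picture): "mask" (400x640 bool, what is visible of it) and "box" ([centre column, centre row, width, height] in pixels, round what is visible of it).
- manip.spot_point(query, picture): "position" ([column, row] in pixels: a listed point, or the origin of a listed thing).
The state is a dict: "time": time; "q": joint angles; "joint_velocities": joint speeds; "effort": joint torques, N m; "tcp_pos": TCP position; "ee_rot": TCP orientation; "force": force on the tool from outside, world axes, zero at the start; "wrist_torque": the same for the moment, N m; "gripper_width": opening from 0.0 (shut) to 1.0 (fully open).
Only numpy, scipy, OpenCV 4.12 (cv2) and the standard library are available. Lean on these libraries where they do the work, as an engineer would, in place of code of your own. Each camera call takes 0.05 s, during which the arm holds its last target.

TASK

Set up a straightness check of the wheel axle on the granite surface plate. Stand the two matching V-blocks on the plate, one left and one right of its centre, and lay the axle in both vees along the middle line of the plate (parallel to its long edges), threaded end to the left, with a V-block centred under each of its two bright ground bearing seats. Then set the dial gauge stand down on the plate behind the axle, halfway between the V-blocks, so that its sprung plunger bears on the top of the axle; leave the larger odd V-block where it is.

Things in the scene. Friction and masses are not known exactly. Their poses are not given: they have to be found in the camera images.
- plate: black granite surface plate, 200 (x) x 300 (y, the long edges) x 50 mm high, fixed; origin at the centre of its underside on the table, so its top is 50 mm above it. At yaw 0 its +x points away from the robot (behind) and +y to the robot's left; it is turned by up to 0.15 rad and keeps a long edge to the robot.
- vblock_1: one of the matching pair of bright steel V-blocks: 50 mm wide (x) x 36 mm long (y, along which the vee runs) x 45 mm high, 0.45 kg; origin at the centre of its underside. The 90 degree vee is 36 mm wide at the top; the +x and -x flanks are upright and flat, good to grip. A 20 mm bar lying in the vee has its axis 41 mm above the block's underside.
- vblock_2: the other one of the matching pair, identical to vblock_1 (the two are interchangeable).
- vblock_big: odd, larger steel V-block: 70 x 46 x 65 mm high, about 0.9 kg, origin at the centre of its underside. Not part of this job: it stays where it stands.
- axle: wheel axle, 0.45 kg, lying on the table on its hexagons: round 20 mm dark steel bar along y, 269 mm over all. Origin on its axis (12 mm above the table), midway between two bright ground bearing seats, 34 mm long, centred at y = +75 and -75 mm. At y -108 to -123 a hexagon head (24 mm across flats), at +108 to +121 a 24 mm nut, beyond it 25 mm of 16 mm thread. Balances within 8 mm of its origin.
- axle_thread_end (a point): centre of the threaded end face of the axle, at y = +146 mm on the axle's axis.
- gauge_stand: dial gauge on its stand, 0.5 kg: dark base 50 (x) x 56 (y) x 36 mm, origin at the centre of its underside. Above it a 16 mm square post, 150 mm high, free to grip from 112 mm up. A black clamp at 83 to 107 mm holds the 44 mm dial gauge out to -x, facing -x, top 125 mm high. Its plunger is at x = -56, y = 0; its flat 10 mm foot hangs 47 mm above the stand's underside.
- gauge_plunger (a joint): upward travel of the gauge's sprung plunger in m: 0 hanging free, 0.010 pushed fully in; soft spring of about 0.7 N at the start to 2 N at the end. With stand and V-blocks on the same flat surface, a 20 mm bar in the vees under the foot pushes it in by about 0.004.
Things that resemble listed ones, but are neither listed nor needed, are in the scene too. What is shaped like the vblock_1 but orange is not meant.

How it is judged:
On the way, in this order (a step that is already met when the one before it is completed fails the run):
1. both matching V-blocks stand on the plate, one left and one right of its centre, let go (z of vblock_1 in the frame of plate between 0.046 and 0.054 m and angle between each of vblock_1, vblock_2's own z axis and vertical below 0.06 rad and x of vblock_1 in the frame of plate between -0.085 and 0.085 m and y of vblock_1 in the frame of plate between -0.14 and 0.14 m and z of vblock_2 in the frame of plate between 0.046 and 0.054 m and x of vblock_2 in the frame of plate between -0.085 and 0.085 m and y of vblock_2 in the frame of plate between -0.14 and 0.14 m and ((y of vblock_1 in the frame of plate above 0.04 m and y of vblock_2 in the frame of plate below -0.04 m) or (y of vblock_2 in the frame of plate above 0.04 m and y of vblock_1 in the frame of plate below -0.04 m)) and contact force between the fingers and vblock_1 below 0.1 N and contact force between the fingers and vblock_2 below 0.1 N), for 0.2 s.
2. the axle lies in both vees, each V-block under a bearing seat, threaded end to the left, let go (z of vblock_1 in the frame of plate between 0.046 and 0.054 m and angle between each of vblock_1, vblock_2's own z axis and vertical below 0.06 rad and x of vblock_1 in the frame of plate between -0.085 and 0.085 m and y of vblock_1 in the frame of plate between -0.14 and 0.14 m and z of vblock_2 in the frame of plate between 0.046 and 0.054 m and x of vblock_2 in the frame of plate between -0.085 and 0.085 m and y of vblock_2 in the frame of plate between -0.14 and 0.14 m and ((y of vblock_1 in the frame of plate above 0.04 m and y of vblock_2 in the frame of plate below -0.04 m) or (y of vblock_2 in the frame of plate above 0.04 m and y of vblock_1 in the frame of plate below -0.04 m)) and z of axle in the frame of vblock_1 between 0.0385 and 0.044 m and x of axle in the frame of vblock_1 between -0.004 and 0.004 m and z of axle in the frame of vblock_2 between 0.0385 and 0.044 m and x of axle in the frame of vblock_2 between -0.004 and 0.004 m and ((y of vblock_1 in the frame of axle between 0.063 and 0.087 m and y of vblock_2 in the frame of axle between -0.087 and -0.063 m) or (y of vblock_2 in the frame of axle between 0.063 and 0.087 m and y of vblock_1 in the frame of axle between -0.087 and -0.063 m)) and angle between the y axis of axle and the y axis of plate, either way round below 0.17 rad and x of axle in the frame of plate between -0.03 and 0.025 m and y of axle_thread_end in the frame of plate above 0.08 m and contact force between the fingers and axle below 0.1 N), for 0.2 s.
At the end, for the whole second after the job is handed in: Pair of V-blocks on the plate; axle seated in both vees (3 mm), each block within 12 mm of a seat's middle, parallel to the plate (0.17 rad), within 25 mm of its middle line, thread left; gauge upright behind, plunger within 9 mm of axis, 13 mm of midway, pushed in 1.5-8.5 mm; all at rest (z of vblock_1 in the frame of plate between 0.046 and 0.054 m and angle between each of vblock_1, vblock_2, gauge_stand's own z axis and vertical below 0.06 rad and x of vblock_1 in the frame of plate between -0.085 and 0.085 m and y of vblock_1 in the frame of plate between -0.14 and 0.14 m and z of vblock_2 in the frame of plate between 0.046 and 0.054 m and x of vblock_2 in the frame of plate between -0.085 and 0.085 m and y of vblock_2 in the frame of plate between -0.14 and 0.14 m and ((y of vblock_1 in the frame of plate above 0.04 m and y of vblock_2 in the frame of plate below -0.04 m) or (y of vblock_2 in the frame of plate above 0.04 m and y of vblock_1 in the frame of plate below -0.04 m)) and z of axle in the frame of vblock_1 between 0.0385 and 0.044 m and x of axle in the frame of vblock_1 between -0.004 and 0.004 m and z of axle in the frame of vblock_2 between 0.0385 and 0.044 m and x of axle in the frame of vblock_2 between -0.004 and 0.004 m and ((y of vblock_1 in the frame of axle between 0.063 and 0.087 m and y of vblock_2 in the frame of axle between -0.087 and -0.063 m) or (y of vblock_2 in the frame of axle between 0.063 and 0.087 m and y of vblock_1 in the frame of axle between -0.087 and -0.063 m)) and angle between the y axis of axle and the y axis of plate, either way round below 0.17 rad and x of axle in the frame of plate between -0.03 and 0.025 m and y of axle_thread_end in the frame of plate above 0.08 m and z of gauge_stand in the frame of plate between 0.046 and 0.054 m and x of gauge_stand in the frame of plate above 0.015 m and x of axle in the frame of gauge_stand between -0.065 and -0.047 m and y of axle in the frame of gauge_stand between -0.013 and 0.013 m and angle between the y axis of gauge_stand and the y axis of axle, either way round below 0.2 rad and value of joint gauge_plunger between 0.0015 and 0.0085 m and linear speed of each of vblock_1, vblock_2, axle, gauge_stand below 0.01 m/s); the robot touches nothing.
It fails at once if the larger odd V-block is moved by more than 20 mm (distance of vblock_big from where it was at the start of the episode above 0.02 m).
It also fails if it takes over 125 s, if anything falls off the work surface, if the arm or the gripper's body presses on something with over 40 N, if the wrist force passes 120 N, or if a joint passes its speed limit or range.

## Working session

There is one attempt and no reset: what is moved stays moved. The work goes in short steps, Python scripts to look and compute and a shell command to move; the robot and the scene stay as the last step left them, time stands still between calls to the robot, and variables do not carry over. Pictures are saved under pics/ and viewed, and the job is handed in when it is done.

```bash
ls; mkdir -p pics
cat > h.py <<'E'
import numpy as np, cv2
from plant import manip
def save(p,name,crop=None,scale=1):
    im=p["pixels"]
    if crop: im=im[crop[1]:crop[3],crop[0]:crop[2]]
    if scale!=1: im=cv2.resize(im,None,fx=scale,fy=scale,interpolation=cv2.INTER_CUBIC)
    cv2.imwrite('pics/'+name,cv2.cvtColor(np.ascontiguousarray(im),cv2.COLOR_RGB2BGR))
E
python3 - <<'E'
from h import *
s=manip.state(); print({k:np.round(v,3) for k,v in s.items()}, manip.tips_ahead)
for n in ["scene","top","wrist"]:
    p=manip.grab_frame(n); save(p,n+'0.png')
    print(n,p["camera_matrix"].tolist(),p["dist"],np.round(p.get("world_from_camera",p.get("T_tool_cam")),4).tolist())
    for q in ["plate","vblock_1","vblock_big","axle","axle_thread_end","gauge_stand"]:
        r=manip.spot_point(q,p); print(q,[(np.round(d["position"],1).tolist(),round(d["confidence"],2)) for d in r])
E
```

```text
pics
{'time': np.float64(0.0), 'q': array([ 1.101,  0.412, -0.013,  1.597,  0.006,  1.134, -0.082]), 'joint_velocities': array([-0.001, -0.   , -0.001, -0.001,  0.001,  0.   ,  0.001]), 'effort': array([ 0.0000e+00, -5.8795e+01,  6.4200e-01, -2.9108e+01, -5.4000e-02,
        1.8000e-02,  0.0000e+00]), 'tcp_pos': array([ 0.244, -0.575,  0.247]), 'ee_rot': array([-3.14 ,  0.   ,  0.402]), 'force': array([-0.153,  0.28 , -0.193]), 'wrist_torque': array([ 0.024,  0.022, -0.031]), 'gripper_width': np.float64(1.001)} 0.025
scene [[473.20013152237544, 0.0, 320.94621289069346], [0.0, 473.20013152237544, 202.3710783428944], [0.0, 0.0, 1.0]] [-0.14348077  0.          0.          0.          0.        ] [[0.5775, 0.4478, -0.6826, -0.456], [-0.8161, 0.2932, -0.4981, -0.7753], [-0.0229, 0.8447, 0.5348, 0.8326], [0.0, 0.0, 0.0, 1.0]]
plate [([297.7, 201.1], 0.8)]
vblock_1 [([383.7, 231.0], 0.89), ([357.0, 221.2], 0.77), ([333.9, 245.8], 0.69)]
vblock_big [([398.6, 265.5], 0.59)]
axle [([219.6, 181.8], 0.91)]
axle_thread_end [([249.9, 168.5], 0.89)]
gauge_stand [([428.2, 249.5], 0.53)]
top [[491.07
[... 197 characters left out ...]
8], [-1.0, 0.0002, 0.0033, -0.0402], [0.0033, 0.1301, 0.9915, 1.5663], [0.0, 0.0, 0.0, 1.0]]
plate [([282.1, 197.7], 0.56)]
vblock_1 [([380.1, 197.1], 0.7), ([352.7, 202.7], 0.53), ([353.8, 239.2], 0.46)]
vblock_big [([417.4, 235.9], 0.84)]
axle [([190.3, 217.9], 0.6)]
axle_thread_end [([189.6, 171.4], 0.86)]
gauge_stand []
wrist [[336.08872514819006, 0.0, 315.3330308919216], [0.0, 336.08872514819006, 193.66598479786794], [0.0, 0.0, 1.0]] [-0.0083519  0.         0.         0.         0.       ] [[0.0002, 0.9539, 0.3001, 0.082], [1.0, -0.0002, 0.0001, -0.0003], [0.0002, 0.3001, -0.9539, -0.137], [0.0, 0.0, 0.0, 1.0]]
plate []
vblock_1 []
vblock_big []
axle []
axle_thread_end []
gauge_stand []
```

View pics/scene0.png

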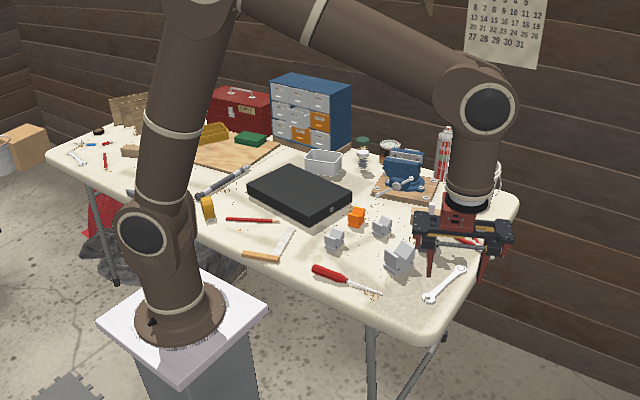

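View pics/top0.png

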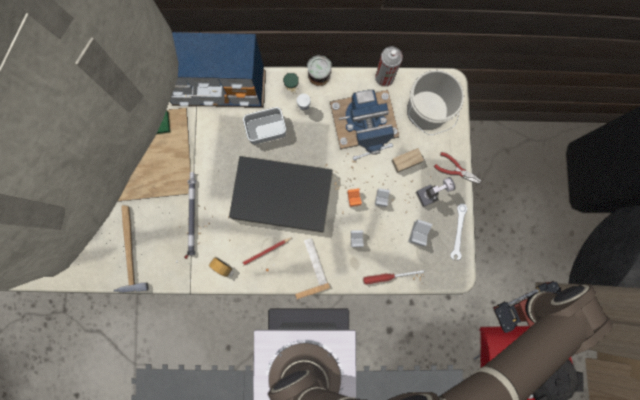

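```bash
cat >> h.py <<'E'
def rays(p,px,T=None):
    px=np.asarray(px,float).reshape(-1,1,2)
    u=cv2.undistortPoints(px,np.array(p["camera_matrix"]),np.array(p["dist"])).reshape(-1,2)
    d=np.c_[u[:,0],-u[:,1],-np.ones(len(u))]
    if T is None: T=p["world_from_camera"]
    T=np.array(T); return T[:3,3], d@T[:3,:3].T
def w(p,px,z,T=None):
    o,d=rays(p,px,T); return o+d*((z-o[2])/d[:,2])[:,None]
def Ttool(s):
    from scipy.spatial.transform import Rotation as R
    T=np.eye(4); T[:3,:3]=R.from_euler('xyz',s["ee_rot"]).as_matrix(); T[:3,3]=s["tcp_pos"]; return T
def wrist():
    s=manip.state(); p=manip.grab_frame("wrist"); return p, Ttool(s)@np.array(p["T_tool_cam"]), s
def proj(p,X,T=None):
    if T is None: T=p["world_from_camera"]
    X=np.atleast_2d(X); T=np.linalg.inv(np.array(T)); c=X@T[:3,:3].T+T[:3,3]
    c=c*[1,-1,-1]
    return cv2.projectPoints(c,np.zeros(3),np.zeros(3),np.array(p["camera_matrix"]),np.array(p["dist"]))[0].reshape(-1,2)
def go(x,y,z=None,yaw=None):
    """needed: roll (first), then offset in tool axes after the roll, cm"""
    s=manip.state(); r=s["ee_rot"]; yaw0=r[2]
    if yaw is None: yaw=yaw0
    dy=yaw-yaw0; dy=(dy+np.pi/2)%np.pi-np.pi/2
    yw=yaw0+dy
    d=np.array([x,y,s["tcp_pos"][2] if z is None else z])-s["tcp_pos"]
    ox=np.cos(yw)*d[0]+np.sin(yw)*d[1]; oy=np.sin(yw)*d[0]-np.cos(yw)*d[1]
    now=[np.cos(yaw0)*d[0]+np.sin(yaw0)*d[1],np.sin(yaw0)*d[0]-np.cos(yaw0)*d[1]]
    print("roll %.3f then offset cm x %.2f y %.2f z %.2f (without turning x %.2f y %.2f)"%(-dy,ox*100,oy*100,-d[2]*100,now[0]*100,now[1]*100), "tcp",np.round(s["tcp_pos"],4),"yaw %.3f"%yaw0)
E
python3 - <<'E'
from h import *
p=manip.grab_frame("top"); save(p,'topcrop.png',(170,130,490,290),2.4)
for q,z in [("plate",.05),("vblock_1",.045),("vblock_big",.065),("axle",.012),("gauge_stand",.1)]:
    for d in manip.masks_of(q,p):
        c=cv2.findContours(d["mask"].astype(np.uint8),cv2.RETR_EXTERNAL,cv2.CHAIN_APPROX_NONE)[0]
        c=max(c,key=len).reshape(-1,2)
        W=w(p,c,z)[:,:2].astype(np.float32)
        print(q,round(d["confidence"],2),np.round(d["box"]),[np.round(v,3) for v in cv2.minAreaRect(W)])
E
```

```text
vblock_1 0.67 [356. 199.  16.  18.] [array([ 0.563, -0.156]), array([0.054, 0.041]), np.float64(0.046)]
vblock_1 0.54 [190. 212.  11.  86.] [array([0.515, 0.357]), array([0.259, 0.022]), np.float64(1.105)]
vblock_1 0.52 [384. 199.  12.  17.] [array([ 0.563, -0.242]), array([0.033, 0.053]), np.float64(75.207)]
vblock_1 0.48 [357. 240.  14.  16.] [array([ 0.434, -0.163]), array([0.037, 0.047]), np.float64(89.924)]
axle 0.74 [191. 214.   7.  88.] [array([0.517, 0.367]), array([0.261, 0.023]), np.float64(1.619)]
axle 0.53 [282. 196. 102.  80.] [array([0.58 , 0.078]), array([0.308, 0.209]), np.float64(81.443)]
gauge_stand 0.95 [435. 191.  40.  29.] [array([ 0.576, -0.401]), array([0.054, 0.122]), np.float64(25.306)]
```

View pics/topcrop.png

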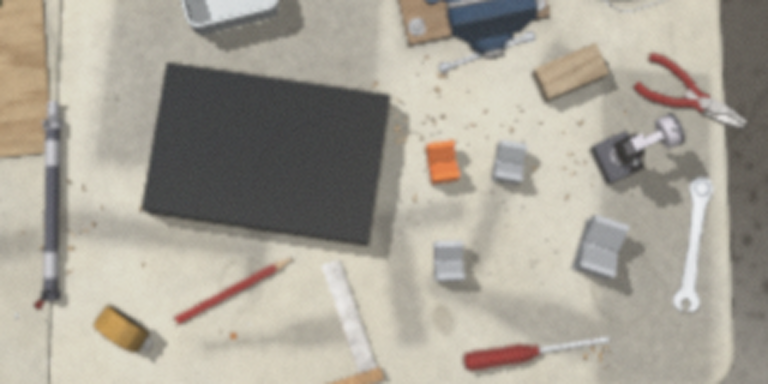

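Run:
```python
from h import *
go(.46,-.23,.28,.4)
go(.46,-.23,.28,-1.57)
```

```text
roll 0.002 then offset cm x 33.30 y -23.40 z -3.23 (without turning x 33.34 y -23.34) tcp [ 0.2444 -0.5752  0.2477] yaw 0.402
roll -1.170 then offset cm x 34.51 y 21.59 z -3.23 (without turning x 33.34 y -23.34) tcp [ 0.2444 -0.5752  0.2477] yaw 0.402
```

```bash
python3 -m inch '[{"grip":100,"offset":[3.33,-2.33,-0.32],"roll":0},{"grip":100,"offset":[3.33,-2.33,-0.32],"roll":0},{"grip":100,"offset":[3.33,-2.33,-0.32],"roll":0},{"grip":100,"offset":[3.33,-2.33,-0.32],"roll":0},{"grip":100,"offset":[3.33,-2.33,-0.32],"roll":0},{"grip":100,"offset":[3.33,-2.33,-0.32],"roll":0},{"grip":100,"offset":[3.33,-2.33,-0.32],"roll":0},{"grip":100,"offset":[3.33,-2.33,-0.32],"roll":0},{"grip":100,"offset":[3.33,-2.33,-0.32],"roll":0},{"grip":100,"offset":[3.33,-2.33,-0.32],"roll":0}]'
python3 - <<'E'
from h import *
p,T,s=wrist(); save(p,'w1.png'); go(.46,-.23,.28); print(s["q"].round(2))
for q,z in [("vblock_1",.045),("gauge_stand",.0)]:
    for d in manip.spot_point(q,p): print(q,np.round(d["position"]),round(d["confidence"],2),w(p,d["position"],0,T).round(3))
E
```

```text
time: 2.18
tcp_pos: [0.4605, -0.2288, 0.2802]
ee_rot: [3.141, -0.0, 0.402]
force: [0.5, -0.5, -0.2]
gripper_width: 1.003
roll -0.000 then offset cm x -0.87 y 0.66 z 0.10 (without turning x -0.87 y 0.66) tcp [ 0.4654 -0.2205  0.281 ] yaw 0.411
[ 0.57  0.21 -0.23  1.81  0.05  1.13 -0.85]
vblock_1 [256. 156.] 0.78 [[ 0.432 -0.159  0.   ]]
vblock_1 [363.  82.] 0.74 [[ 0.564 -0.246  0.   ]]
vblock_1 [293.  45.] 0.58 [[ 0.569 -0.155  0.   ]]
gauge_stand [472. 126.] 0.66 [[ 0.571 -0.39   0.   ]]
```

View pics/w1.png

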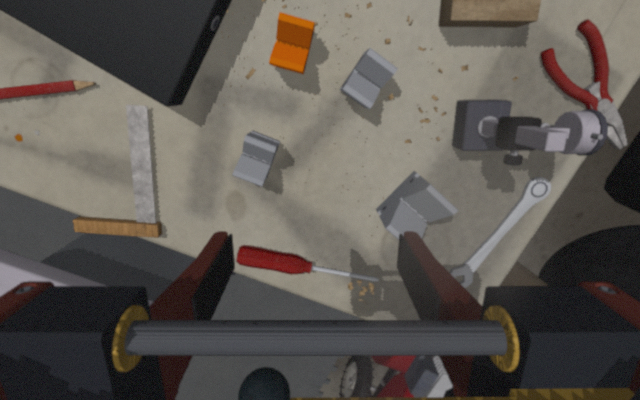

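```bash
cat >> h.py <<'E'
from scipy.optimize import minimize
def silh(p,T,X):
    u=proj(p,X,T); m=np.zeros((1600,2560),np.uint8)
    cv2.fillConvexPoly(m,cv2.convexHull((u*4+1.5).astype(np.float32).reshape(-1,1,2)).astype(np.int32),1); return cv2.resize(m.astype(np.float32),(640,400),interpolation=cv2.INTER_AREA)
def vb(x,y,yaw,z0=0,dx=.05,dy=.036,h=.045,vw=.036):
    pts=[]
    for sy in(-1,1):
        for sx in(-1,1):
            pts+= [[sx*dx/2,sy*dy/2,0],[sx*dx/2,sy*dy/2,h]]
    P=np.array(pts); c,s_=np.cos(yaw),np.sin(yaw)
    return np.c_[x+c*P[:,0]-s_*P[:,1],y+s_*P[:,0]+c*P[:,1],P[:,2]+z0]
def fit(p,T,mask,x0,box=vb):
    m=mask.astype(np.float32)
    def f(v):
        s=silh(p,T,box(*(v*[.01,.01,.1])))
        return 1-np.minimum(s,m).sum()/np.maximum(s,m).sum()
    v0=np.array(x0)/[.01,.01,.1]
    best=None
    for k in (0,):
        sim=np.array([v0]+[v0+d for d in np.eye(3)*[.8,.8,2.]])
        r=minimize(f,v0,method='Nelder-Mead',options=dict(initial_simplex=sim,xatol=.01,fatol=1e-4))
        if best is None or r.fun<best.fun: best=r
    return best.x*[.01,.01,.1],best.fun
E
python3 - <<'E'
from h import *
p,T,s=wrist(); save(p,'w2.png',(220,20,420,220),4)
r=manip.masks_of("vblock_1",p)
for d in r:
    x0=w(p,[d["box"][:2]],.02,T)[0]
    print(round(d["confidence"],2),np.round(d["box"]))
    if d["confidence"]<.4: continue
    for yw in (-.7,0,.7):
        v,f=fit(p,T,d["mask"],[x0[0],x0[1],yw]); print(v.round(4),round(f,3))
E
```

```text
0.94 [368.  80.  57.  56.]
[ 0.5667 -0.2451 -0.1908] 0.049
[ 0.5668 -0.2449 -0.1944] 0.049
[ 0.5681 -0.245   0.8815] 0.326
0.8 [259. 162.  46.  57.]
[ 0.4367 -0.1638 -0.0086] 0.084
[ 0.4364 -0.1636 -0.0068] 0.084
[ 0.4362 -0.1637 -0.0045] 0.083
0.75 [291.  47.  49.  62.]
[ 0.5669 -0.1568  0.1407] 0.048
[ 0.5667 -0.1566  0.1409] 0.046
[ 0.567  -0.1565  0.1385] 0.046
```

View pics/w2.png

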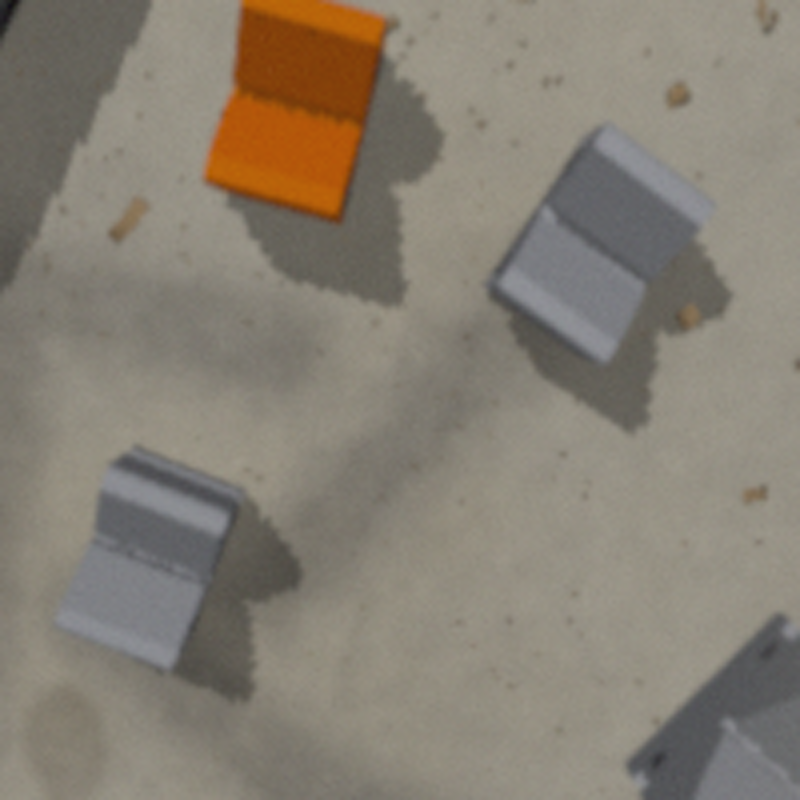

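Run:
```python
from h import *
p,T,s=wrist()
r=manip.masks_of("vblock_1",p)
im=p["pixels"].copy()
for d in r:
    if d["confidence"]<.4: continue
    x0=w(p,[d["box"][:2]],.02,T)[0]
    v,f=fit(p,T,d["mask"],[x0[0],x0[1],0]); 
    m=d["mask"].astype(np.float32)
    def g(k):
        s=silh(p,T,vb(k[0]*.01,k[1]*.01,k[2]*.1,0,k[3]*.01,k[4]*.01,.045*1)); return 1-np.minimum(s,m).sum()/np.maximum(s,m).sum()
    q=minimize(g,[v[0]*100,v[1]*100,v[2]*10,5,3.6],method='Nelder-Mead',options=dict(xatol=.005,fatol=1e-4,maxiter=800))
    print(v.round(4),round(f,3),q.x.round(2),round(q.fun,3), x0.round(3))
    u=proj(p,vb(*v),T).astype(int)
    cv2.polylines(im,[cv2.convexHull(u.reshape(-1,1,2))],True,(255,0,0),1)
    c=cv2.findContours(d["mask"].astype(np.uint8),cv2.RETR_EXTERNAL,cv2.CHAIN_APPROX_NONE)[0]; cv2.drawContours(im,c,-1,(0,255,0),1)
save(dict(pixels=im),'w3.png',(220,0,420,200),4)
```

```text
[ 0.567  -0.2452 -0.1759] 0.051 [ 56.71 -24.52  -1.82   4.91   3.5 ] 0.04 [ 0.568 -0.248  0.02 ]
[ 0.5664 -0.1568  0.1549] 0.05 [ 56.66 -15.69   1.58   4.93   3.48] 0.039 [ 0.569 -0.154  0.02 ]
```

View pics/w3.png

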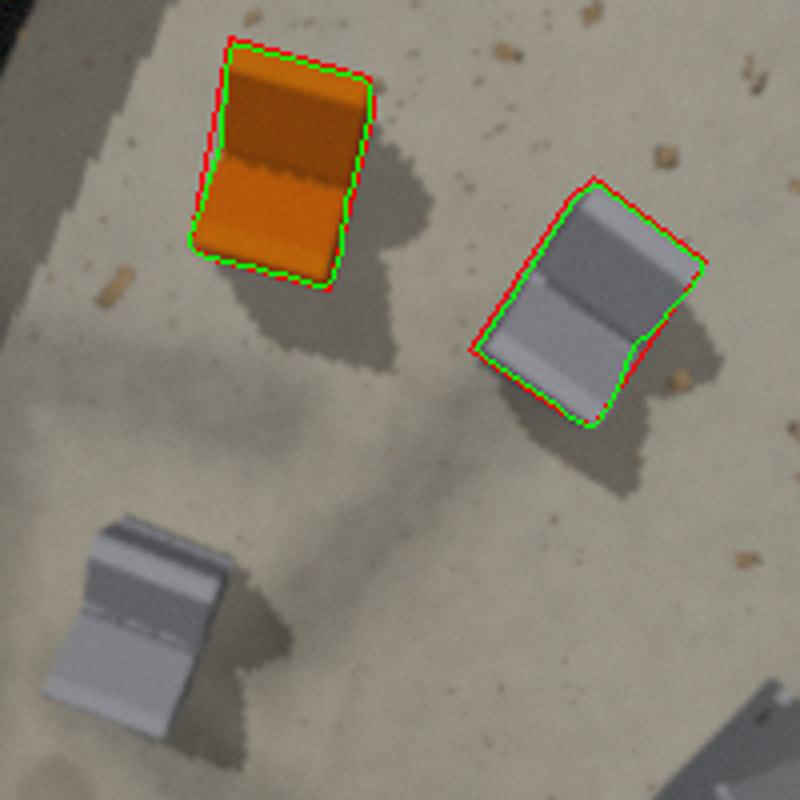

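```bash
python3 -m inch '[{"grip":100,"offset":[0,0,0],"roll":0.116},{"grip":100,"offset":[0,0,0],"roll":0.116},{"grip":100,"offset":[0,0,0],"roll":0.116},{"grip":100,"offset":[0,0,0],"roll":0.116},{"grip":100,"offset":[0,0,0],"roll":0.116},{"grip":100,"offset":[0,0,0],"roll":0.116},{"grip":100,"offset":[0,0,0],"roll":0.116},{"grip":100,"offset":[0,0,0],"roll":0.116},{"grip":100,"offset":[0,0,0],"roll":0.116}]'
python3 -m inch '[{"grip":100,"offset":[0,0,0],"roll":0.117},{"grip":100,"offset":[0,0,0],"roll":0.117},{"grip":100,"offset":[0,0,0],"roll":0.117},{"grip":100,"offset":[0,0,0],"roll":0.117},{"grip":100,"offset":[0,0,0],"roll":0.117},{"grip":100,"offset":[0,0,0],"roll":0.117},{"grip":100,"offset":[0,0,0],"roll":0.117},{"grip":100,"offset":[0,0,0],"roll":0.117}]'
python3 - <<'E'
from h import *
print(manip.state()["q"].round(2))
go(.436,-.163,.16,-1.57)
E
```

```text
time: 3.28
tcp_pos: [0.4589, -0.2322, 0.2795]
ee_rot: [3.141, 0.0, -0.651]
force: [0.4, 0.7, 0.3]
gripper_width: 0.999
time: 3.95
tcp_pos: [0.4589, -0.2322, 0.2795]
ee_rot: [3.141, -0.0, -1.587]
force: [0.3, -0.2, 0.4]
gripper_width: 0.998
[ 0.37  0.19  0.01  1.82 -0.    1.13 -2.78]
roll -0.017 then offset cm x -6.92 y 2.28 z 11.95 (without turning x -6.88 y 2.40) tcp [ 0.4589 -0.2322  0.2795] yaw -1.587
```

```bash
python3 -m inch '[{"grip":100,"offset":[0,0,0],"roll":-0.121},{"grip":100,"offset":[0,0,0],"roll":-0.121},{"grip":100,"offset":[0,0,0],"roll":-0.121},{"grip":100,"offset":[0,0,0],"roll":-0.121},{"grip":100,"offset":[0,0,0],"roll":-0.121},{"grip":100,"offset":[0,0,0],"roll":-0.121},{"grip":100,"offset":[0,0,0],"roll":-0.121},{"grip":100,"offset":[0,0,0],"roll":-0.121},{"grip":100,"offset":[0,0,0],"roll":-0.121}]'
python3 -m inch '[{"grip":100,"offset":[0,0,0],"roll":-0.121},{"grip":100,"offset":[0,0,0],"roll":-0.121},{"grip":100,"offset":[0,0,0],"roll":-0.121},{"grip":100,"offset":[0,0,0],"roll":-0.121},{"grip":100,"offset":[0,0,0],"roll":-0.121},{"grip":100,"offset":[0,0,0],"roll":-0.121},{"grip":100,"offset":[0,0,0],"roll":-0.121},{"grip":100,"offset":[0,0,0],"roll":-0.121},{"grip":100,"offset":[0,0,0],"roll":-0.121}]'
python3 -m inch '[{"grip":100,"offset":[0,0,0],"roll":-0.121},{"grip":100,"offset":[0,0,0],"roll":-0.121},{"grip":100,"offset":[0,0,0],"roll":-0.121},{"grip":100,"offset":[0,0,0],"roll":-0.121},{"grip":100,"offset":[0,0,0],"roll":-0.121},{"grip":100,"offset":[0,0,0],"roll":-0.121},{"grip":100,"offset":[0,0,0],"roll":-0.121},{"grip":100,"offset":[0,0,0],"roll":-0.121}]'
python3 - <<'E'
from h import *
print(manip.state()["q"].round(2))
p,T,s=wrist(); save(p,'w4.png')
go(.436,-.163,.16,1.57)
E
```

```text
time: 4.7
tcp_pos: [0.4588, -0.2322, 0.2795]
ee_rot: [3.141, 0.0, -0.486]
force: [0.4, 0.3, -0.5]
gripper_width: 0.999
time: 5.45
tcp_pos: [0.4589, -0.2322, 0.2795]
ee_rot: [3.142, 0.0, 0.603]
force: [-0.1, -0.3, -0.6]
gripper_width: 1.0
time: 6.12
tcp_pos: [0.4588, -0.2322, 0.2795]
ee_rot: [-3.141, 0.0, 1.571]
force: [-0.1, -0.3, 0.3]
gripper_width: 0.999
[ 0.7   0.22 -0.38  1.8   0.09  1.14  0.29]
roll 0.010 then offset cm x 6.92 y -2.29 z 11.95 (without turning x 6.94 y -2.22) tcp [ 0.4588 -0.2322  0.2795] yaw 1.580
```

View pics/w4.png

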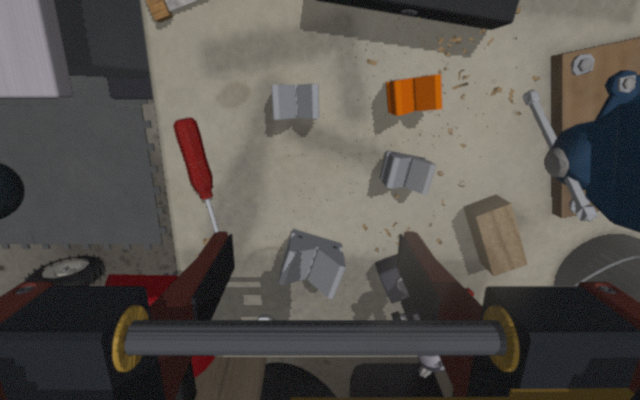

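```bash
cat > fitvb.py <<'E'
from h import *
import sys
p,T,s=wrist()
r=manip.masks_of("vblock_1",p)
im=p["pixels"].copy()
for d in r:
    if d["confidence"]<.4: continue
    m=d["mask"]; col=p["pixels"][m].mean(0).round()
    x0=w(p,[d["box"][:2]],.02,T)[0]
    v,f=fit(p,T,m,[x0[0],x0[1],0]); 
    print(np.round(d["box"]),v.round(4),round(f,3),'rgb',col)
    u=proj(p,vb(*v),T).astype(int)
    cv2.polylines(im,[cv2.convexHull(u.reshape(-1,1,2))],True,(255,0,0),1)
save(dict(pixels=im),sys.argv[1],(240,50,480,230),3.2)
go(s["tcp_pos"][0],s["tcp_pos"][1])
E
python3 fitvb.py w5.png
```

```text
[408. 174.  57.  46.] [ 0.5675 -0.2454 -0.1892] 0.07 rgb [105. 106. 108.]
[294. 102.  46.  38.] [ 0.437 -0.163  0.03 ] 0.04 rgb [117. 119. 122.]
[415.  95.  56.  42.] [ 0.5671 -0.1555  0.1462] 0.039 rgb [145.  75.  17.]
roll -0.000 then offset cm x -0.03 y -0.02 z -0.00 (without turning x -0.03 y -0.02) tcp [ 0.459  -0.2319  0.2795] yaw 1.562
```

View pics/w5.png

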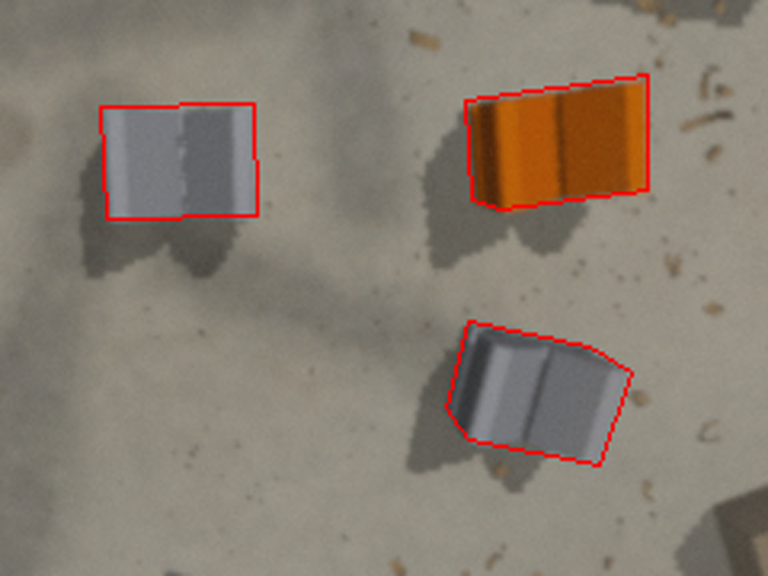

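Run:
```python
from h import *
go(.437,-.163,.12,1.582)
```

```text
roll -0.020 then offset cm x 6.91 y -2.12 z 15.95 (without turning x 6.87 y -2.26) tcp [ 0.459  -0.2319  0.2795] yaw 1.562
```

```bash
python3 -m inch '[{"grip":100,"offset":[0,0,0],"roll":-0.02},{"grip":100,"offset":[1.73,-0.53,1.6],"roll":0},{"grip":100,"offset":[1.73,-0.53,2.4],"roll":0},{"grip":100,"offset":[1.73,-0.53,3],"roll":0},{"grip":100,"offset":[1.72,-0.53,3],"roll":0},{"grip":100,"offset":[0,0,3],"roll":0},{"grip":100,"offset":[0,0,3],"roll":0},{"grip":100,"offset":[0,0,2],"roll":0},{"grip":100,"offset":[0,0,0],"roll":0}]'
python3 - <<'E'
from h import *
p,T,s=wrist(); save(p,'w6.png')
go(.437,-.163,.033,1.582)
E
```

```text
time: 7.02
tcp_pos: [0.435, -0.1613, 0.0963]
ee_rot: [-3.136, -0.002, 1.586]
force: [-0.1, -0.3, 0.7]
gripper_width: 1.0
roll 0.004 then offset cm x -0.14 y 0.09 z 6.53 (without turning x -0.14 y 0.09) tcp [ 0.4361 -0.1616  0.0983] yaw 1.586
```

View pics/w6.png

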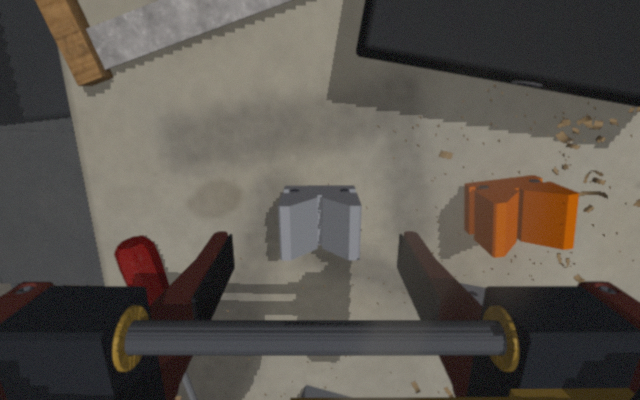

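```bash
python3 -m inch '[{"grip":100,"offset":[-0.14,0.09,2.2],"roll":0},{"grip":100,"offset":[0,0,2.3],"roll":0},{"grip":100,"offset":[0,0,2.0],"roll":0},{"grip":100,"offset":[0,0,0],"roll":0},{"grip":30,"offset":[0,0,0],"roll":0},{"grip":30,"offset":[0,0,0],"roll":0},{"grip":30,"offset":[0,0,0],"roll":0},{"grip":30,"offset":[0,0,0],"roll":0},{"grip":30,"offset":[0,0,0],"roll":0},{"grip":30,"offset":[0,0,0],"roll":0}]'
```

```text
time: 7.9
tcp_pos: [0.4384, -0.1634, 0.0353]
ee_rot: [3.141, 0.001, 1.588]
force: [-6.2, 0.8, 4.5]
gripper_width: 0.586
```

```bash
python3 -m inch '[{"grip":20,"offset":[0,0,0],"roll":0},{"grip":20,"offset":[0,0,-2],"roll":0},{"grip":20,"offset":[0,0,-4],"roll":0},{"grip":20,"offset":[0,0,-4],"roll":0},{"grip":20,"offset":[0,0,-3],"roll":0},{"grip":20,"offset":[0,0,-2],"roll":0},{"grip":20,"offset":[0,0,0],"roll":0}]'
python3 - <<'E'
from h import *
s=manip.state()
for n in ("top","scene"):
    p=manip.grab_frame(n); T=p["world_from_camera"]
    r=manip.masks_of("plate",p)
    for d in r:
        print(n,d["box"],round(d["confidence"],2))
        if d["confidence"]>.4:
            f=lambda x,y,yaw:vb(x,y,yaw,0,.2,.3,.05)
            v,e=fit(p,T,d["mask"],[.58,.078,-.14],f); print(v.round(4),round(e,3))
p=manip.grab_frame("top");save(p,'top2.png')
im=p["pixels"].copy()
u=proj(p,vb(.58,.078,-.149,0,.2,.3,.05)).astype(int); cv2.polylines(im,[cv2.convexHull(u.reshape(-1,1,2))],True,(255,0,0),1)
save(dict(pixels=im),'top2.png',(200,120,400,270),4)
E
```

```text
time: 8.48
tcp_pos: [0.4402, -0.1638, 0.1884]
ee_rot: [3.136, 0.003, 1.587]
force: [-0.1, 0.0, -4.9]
gripper_width: 0.569
top [280.1, 195.2, 101.5, 77.3] 0.84
[ 0.5756  0.0747 -0.1471] 0.025
scene [299.9, 196.4, 101.2, 65.8] 0.84
[ 0.5864  0.0786 -0.1598] 0.242
```

View pics/top2.png

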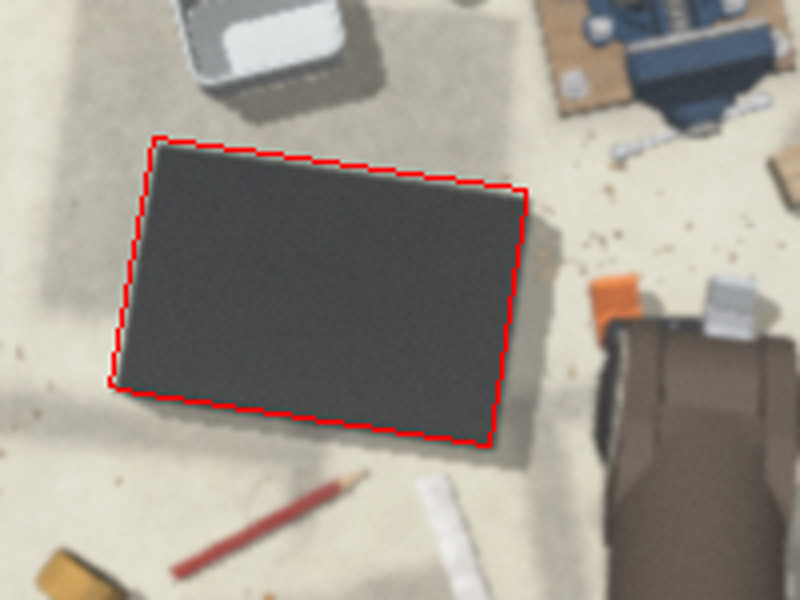

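Run:
```python
from h import *
go(.581,.149,.18,1.424)
```

```text
roll 0.164 then offset cm x 32.96 y 9.68 z 0.27 (without turning x 30.94 y 14.93) tcp [ 0.4371 -0.1629  0.1827] yaw 1.588
```

```bash
python3 -m inch '[{"grip":20,"offset":[0,0,0],"roll":0.082},{"grip":20,"offset":[0,0,0],"roll":0.082},{"grip":20,"offset":[3,0.9,0],"roll":0},{"grip":20,"offset":[4,1.2,0],"roll":0},{"grip":20,"offset":[4,1.2,0],"roll":0},{"grip":20,"offset":[4,1.2,0],"roll":0},{"grip":20,"offset":[4,1.2,0],"roll":0},{"grip":20,"offset":[4,1.1,0],"roll":0}]'
python3 -m inch '[{"grip":20,"offset":[4,1.1,0],"roll":0},{"grip":20,"offset":[3.5,1.1,0],"roll":0},{"grip":20,"offset":[2.5,0.8,0],"roll":0},{"grip":20,"offset":[0,0,0],"roll":0},{"grip":20,"offset":[0,0,0],"roll":0}]'
python3 - <<'E'
from h import *
print(manip.state()["q"].round(2))
p,T,s=wrist(); 
pl=lambda x,y,yaw:vb(x,y,yaw,0,.2,.3,.05)
im=p["pixels"].copy()
u=proj(p,vb(.578,.074,-.147,0,.2,.3,.05),T).astype(int)
for a,b in ((1,3),(3,7),(7,5),(5,1)): cv2.line(im,tuple(map(int,u[a])),tuple(map(int,u[b])),(255,0,0),1)
save(dict(pixels=im),'w7.png')
go(.581,.149,.0853,1.424)
E
```

```text
time: 9.4
tcp_pos: [0.5389, 0.0557, 0.1827]
ee_rot: [-3.139, 0.001, 1.424]
force: [0.6, -0.3, -4.9]
gripper_width: 0.568
time: 9.82
tcp_pos: [0.5825, 0.1506, 0.1821]
ee_rot: [-3.138, 0.0, 1.427]
force: [-0.4, -1.2, -4.8]
gripper_width: 0.563
[ 0.02  0.48 -0.49  1.7   0.25  1.03 -0.69]
roll 0.001 then offset cm x 0.02 y -0.14 z 9.70 (without turning x 0.02 y -0.14) tcp [0.5824 0.1486 0.1823] yaw 1.425
```

View pics/w7.png

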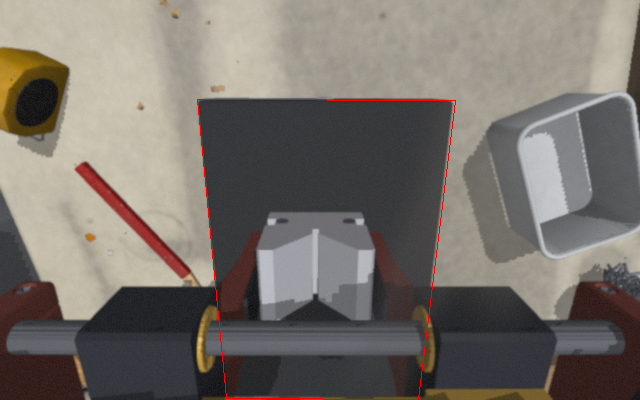

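```bash
python3 -m inch '[{"grip":20,"offset":[0,-0.14,2.5],"roll":0},{"grip":20,"offset":[0,0,3],"roll":0},{"grip":20,"offset":[0,0,2],"roll":0},{"grip":20,"offset":[0,0,1],"roll":0},{"grip":20,"offset":[0,0,0.6],"roll":0},{"grip":20,"offset":[0,0,0.3],"roll":0},{"grip":20,"offset":[0,0,0],"roll":0},{"grip":20,"offset":[0,0,0],"roll":0}]'
python3 -c "
from h import *
go(.581,.149,.0853,1.424); print(manip.state()['force'].round(1))"
```

```text
time: 10.53
tcp_pos: [0.5827, 0.1487, 0.0916]
ee_rot: [3.14, -0.001, 1.423]
force: [-0.4, 0.8, -4.5]
gripper_width: 0.568
roll -0.001 then offset cm x 0.00 y -0.17 z 0.63 (without turning x 0.00 y -0.17) tcp [0.5827 0.1487 0.0916] yaw 1.423
[-0.4  0.8 -4.5]
```

```bash
python3 -m inch '[{"grip":20,"offset":[0,-0.15,0.25],"roll":0},{"grip":20,"offset":[0,0,0.15],"roll":0},{"grip":20,"offset":[0,0,0.1],"roll":0},{"grip":20,"offset":[0,0,0],"roll":0},{"grip":20,"offset":[0,0,0],"roll":0}]'
python3 -m inch '[{"grip":20,"offset":[0,0,0.1],"roll":0},{"grip":20,"offset":[0,0,0],"roll":0},{"grip":20,"offset":[0,0,0],"roll":0}]'
```

```text
time: 10.95
tcp_pos: [0.5806, 0.149, 0.0858]
ee_rot: [3.141, 0.0, 1.424]
force: [0.0, 1.2, -5.0]
gripper_width: 0.57
time: 11.2
tcp_pos: [0.5808, 0.1491, 0.0852]
ee_rot: [3.141, -0.0, 1.424]
force: [-1.6, -0.3, 2.6]
gripper_width: 0.572
```

```bash
python3 -m inch '[{"grip":80,"offset":[0,0,0],"roll":0},{"grip":90,"offset":[0,0,0],"roll":0},{"grip":90,"offset":[0,0,0],"roll":0},{"grip":100,"offset":[0,0,0],"roll":0},{"grip":100,"offset":[0,0,-2],"roll":0},{"grip":100,"offset":[0,0,-4],"roll":0},{"grip":100,"offset":[0,0,-4],"roll":0},{"grip":100,"offset":[0,0,-4],"roll":0},{"grip":100,"offset":[0,0,0],"roll":0},{"grip":100,"offset":[0,0,0],"roll":0}]'
cat > fitp.py <<'E'
from h import *
import sys
p,T,s=wrist()
im=p["pixels"].copy()
for d in manip.masks_of("vblock_1",p):
    if d["confidence"]<.4: continue
    m=d["mask"]; col=p["pixels"][m].mean(0).round()
    x0=w(p,[d["box"][:2]],.07,T)[0]
    g=lambda x,y,yaw:vb(x,y,yaw,.05)
    v,f=fit(p,T,m,[x0[0],x0[1],-.147],g)
    c,sn=np.cos(-.147),np.sin(-.147); dx,dy=v[0]-.578,v[1]-.074
    print(np.round(d["box"]),v.round(4),round(f,3),'rgb',col,'plate frame',round(c*dx+sn*dy,4),round(-sn*dx+c*dy,4))
    u=proj(p,g(*v),T).astype(int)
    cv2.polylines(im,[cv2.convexHull(u.reshape(-1,1,2))],True,(255,0,0),1)
save(dict(pixels=im),sys.argv[1])
E
python3 fitp.py w8.png
python3 -c "
from h import *
go(.567,-.245,.16,1.382)"
```

```text
time: 12.03
tcp_pos: [0.5819, 0.1495, 0.2274]
ee_rot: [3.136, -0.002, 1.424]
force: [0.4, -0.4, -0.9]
gripper_width: 1.002
[337. 383.  43.  30.] [ 0.5684 -0.1069  0.1048] 0.2 rgb [152.  87.  40.] plate frame 0.017 -0.1803
[313. 188.  60.  52.] [ 0.5798  0.1489 -0.1542] 0.068 rgb [148. 149. 155.] plate frame -0.0092 0.0744
roll 0.042 then offset cm x -38.91 y 6.09 z 6.40 (without turning x -39.13 y 4.46) tcp [0.5802 0.1486 0.224 ] yaw 1.424
```

View pics/w8.png

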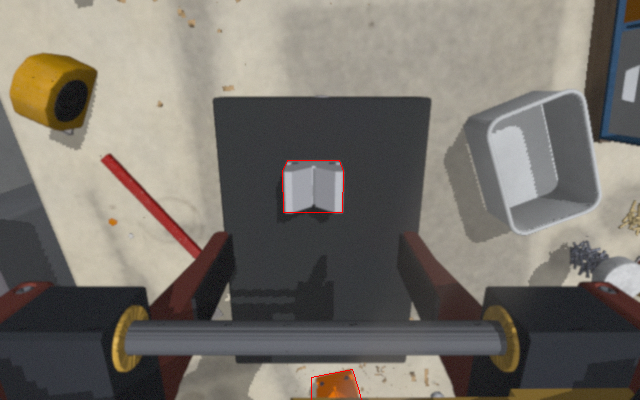

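```bash
python3 -m inch '[{"grip":100,"offset":[-4,0.6,0],"roll":0.042},{"grip":100,"offset":[-4,0.6,0],"roll":0},{"grip":100,"offset":[-4,0.6,0],"roll":0},{"grip":100,"offset":[-4,0.6,0],"roll":0},{"grip":100,"offset":[-4,0.6,0],"roll":0},{"grip":100,"offset":[-4,0.6,0],"roll":0},{"grip":100,"offset":[-4,0.6,0.4],"roll":0},{"grip":100,"offset":[-4,0.6,2],"roll":0},{"grip":100,"offset":[-4,0.6,2],"roll":0},{"grip":100,"offset":[-2.9,0.6,2],"roll":0}]'
python3 -m inch '[{"grip":100,"offset":[0,0,0],"roll":0},{"grip":100,"offset":[0,0,0],"roll":0}]'
python3 fitvb.py w9.png
python3 -c "
from h import *
go(.567,-.245,.033,1.382)"
```

```text
time: 12.97
tcp_pos: [0.5666, -0.2418, 0.1614]
ee_rot: [-3.139, 0.001, 1.38]
force: [-0.3, -0.7, -0.4]
gripper_width: 1.002
time: 13.13
tcp_pos: [0.566, -0.24, 0.1601]
ee_rot: [-3.136, -0.001, 1.378]
force: [0.6, 0.7, 1.1]
gripper_width: 0.999
[296.  87.  78.  71.] [ 0.5671 -0.1561  0.1554] 0.061 rgb [146.  73.  12.]
[321. 199.  63.  53.] [ 0.5671 -0.245  -0.1871] 0.065 rgb [100. 101. 104.]
roll -0.000 then offset cm x -0.35 y -0.15 z -0.00 (without turning x -0.35 y -0.15) tcp [ 0.5681 -0.2369  0.1626] yaw 1.383
roll 0.001 then offset cm x -0.82 y 0.04 z 12.96 (without turning x -0.82 y 0.04) tcp [ 0.5681 -0.2369  0.1626] yaw 1.383
```

View pics/w9.png

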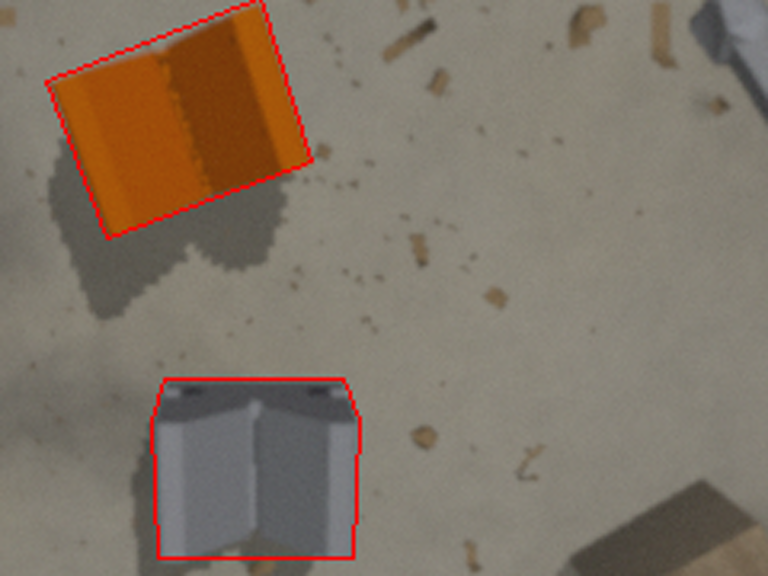

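```bash
python3 -m inch '[{"grip":100,"offset":[-0.6,0,2],"roll":0},{"grip":100,"offset":[0,0,3],"roll":0},{"grip":100,"offset":[0,0,2],"roll":0},{"grip":100,"offset":[0,0,1],"roll":0},{"grip":100,"offset":[0,0,0],"roll":0},{"grip":100,"offset":[0,0,0],"roll":0}]'
python3 -c "
from h import *
go(.567,-.245,.035,1.382)
p,T,s=wrist(); save(p,'w10.png')"
```

```text
time: 13.73
tcp_pos: [0.5679, -0.2429, 0.0843]
ee_rot: [3.141, -0.0, 1.384]
force: [1.1, 0.1, 0.8]
gripper_width: 0.999
roll 0.002 then offset cm x -0.22 y -0.04 z 4.93 (without turning x -0.22 y -0.04) tcp [ 0.5679 -0.2429  0.0843] yaw 1.384
```

View pics/w10.png

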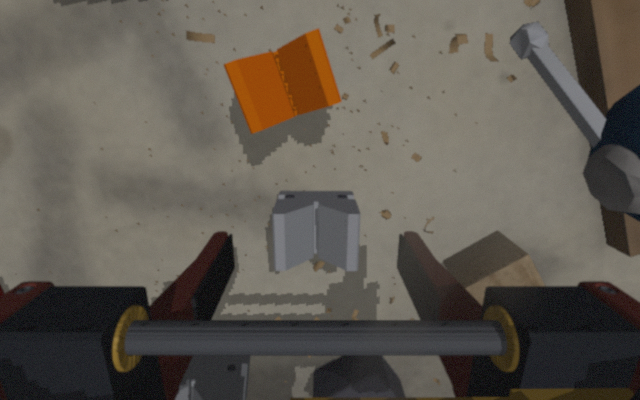

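```bash
python3 -c "
from h import *
p,T,s=wrist()
print(w(p,[[445,262],[497,233]],.02,T).round(3)); print(proj(p,[[.624,-.235,.01],[.624,-.255,.01],[.51,-.245,.01]],T))"
```

```text
[[ 0.648 -0.288  0.02 ]
 [ 0.683 -0.273  0.02 ]]
[[397.06919667 189.78954401]
 [400.4487886  217.58087724]
 [233.40812543 233.18475259]]
```

```bash
python3 -m inch '[{"grip":100,"offset":[-0.22,0,2],"roll":0},{"grip":100,"offset":[0,0,1.8],"roll":0},{"grip":100,"offset":[0,0,1.0],"roll":0},{"grip":100,"offset":[0,0,0],"roll":0},{"grip":30,"offset":[0,0,0],"roll":0},{"grip":30,"offset":[0,0,0],"roll":0},{"grip":20,"offset":[0,0,0],"roll":0},{"grip":20,"offset":[0,0,0],"roll":0},{"grip":20,"offset":[0,0,0],"roll":0},{"grip":20,"offset":[0,0,0],"roll":0}]'
python3 -m inch '[{"grip":20,"offset":[0,0,0],"roll":0},{"grip":20,"offset":[0,0,-2],"roll":0},{"grip":20,"offset":[0,0,-4],"roll":0},{"grip":20,"offset":[0,0,-4],"roll":0},{"grip":20,"offset":[0,0,-3],"roll":0},{"grip":20,"offset":[0,0,-2],"roll":0},{"grip":20,"offset":[0,0,0],"roll":0}]'
python3 -c "
from h import *
go(.558,.0005,.18,1.424)"
```

```text
time: 14.67
tcp_pos: [0.567, -0.2464, 0.0362]
ee_rot: [3.141, 0.0, 1.382]
force: [0.2, -0.6, -0.2]
gripper_width: 0.588
time: 15.25
tcp_pos: [0.5687, -0.2468, 0.1901]
ee_rot: [3.135, 0.001, 1.382]
force: [1.5, 0.3, -4.3]
gripper_width: 0.568
roll -0.042 then offset cm x 24.31 y -4.68 z 1.01 (without turning x 24.09 y -5.70) tcp [ 0.5687 -0.2468  0.1901] yaw 1.382
```

```bash
python3 -m inch '[{"grip":20,"offset":[0,0,0],"roll":-0.042},{"grip":20,"offset":[3,-0.6,0],"roll":0},{"grip":20,"offset":[4,-0.8,0],"roll":0},{"grip":20,"offset":[4,-0.8,0],"roll":0},{"grip":20,"offset":[4,-0.8,0],"roll":0},{"grip":20,"offset":[4,-0.8,0],"roll":0},{"grip":20,"offset":[3.2,-0.6,0],"roll":0},{"grip":20,"offset":[2,-0.4,0],"roll":0},{"grip":20,"offset":[0,0,0],"roll":0},{"grip":20,"offset":[0,0,0],"roll":0}]'
python3 -m inch '[{"grip":20,"offset":[0,0,0],"roll":0},{"grip":20,"offset":[0,0,0],"roll":0}]'
python3 fitp.py w11.png
python3 -c "
from h import *
go(.5578,-.001,.0862,1.42)"
```

```text
time: 16.08
tcp_pos: [0.5536, 0.0016, 0.1838]
ee_rot: [-3.139, 0.0, 1.427]
force: [0.0, 0.3, -5.1]
gripper_width: 0.57
time: 16.25
tcp_pos: [0.5543, -0.0015, 0.1845]
ee_rot: [-3.14, 0.001, 1.422]
force: [0.4, -0.7, -4.2]
gripper_width: 0.568
[349. 310.  53.  17.] [ 0.5673 -0.124   0.1017] 0.913 rgb [129.  69.  20.] plate frame 0.0184 -0.1974
[324.  10.  81.  15.] [ 0.5801  0.1492 -0.1489] 0.012 rgb [84. 85. 88.] plate frame -0.009 0.0747
roll 0.002 then offset cm x 0.08 y 0.31 z 9.89 (without turning x 0.08 y 0.31) tcp [ 0.5546 -0.0014  0.1851] yaw 1.422
```

View pics/w11.png

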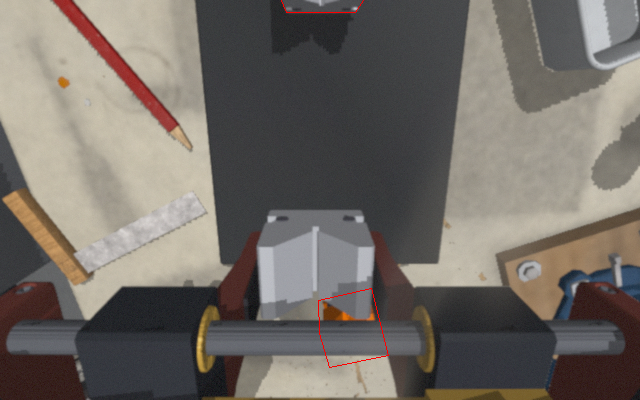

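```bash
python3 -m inch '[{"grip":20,"offset":[0.08,0.31,2.5],"roll":0},{"grip":20,"offset":[0,0,3],"roll":0},{"grip":20,"offset":[0,0,2],"roll":0},{"grip":20,"offset":[0,0,1],"roll":0},{"grip":20,"offset":[0,0,0.6],"roll":0},{"grip":20,"offset":[0,0,0.3],"roll":0},{"grip":20,"offset":[0,0,0],"roll":0},{"grip":20,"offset":[0,0,0],"roll":0}]'
python3 -c "
from h import *
go(.5578,-.001,.0862,1.42); print(manip.state()['force'].round(1))"
```

```text
time: 17.02
tcp_pos: [0.5588, 0.0005, 0.0927]
ee_rot: [3.14, -0.0, 1.424]
force: [0.2, -0.2, -4.6]
gripper_width: 0.566
roll 0.004 then offset cm x -0.16 y -0.07 z 0.65 (without turning x -0.16 y -0.07) tcp [5.588e-01 5.000e-04 9.270e-02] yaw 1.424
[ 0.2 -0.2 -4.6]
```

```bash
python3 -m inch '[{"grip":20,"offset":[-0.12,-0.1,0.25],"roll":0},{"grip":20,"offset":[0,0,0.15],"roll":0},{"grip":20,"offset":[0,0,0.1],"roll":0},{"grip":20,"offset":[0,0,0],"roll":0},{"grip":20,"offset":[0,0,0],"roll":0}]'
python3 -m inch '[{"grip":20,"offset":[0,0,0.1],"roll":0},{"grip":20,"offset":[0,0,0],"roll":0},{"grip":20,"offset":[0,0,0],"roll":0}]'
```

```text
time: 17.43
tcp_pos: [0.5568, -0.0005, 0.0868]
ee_rot: [3.141, -0.0, 1.424]
force: [-0.5, 0.3, -4.0]
gripper_width: 0.571
time: 17.68
tcp_pos: [0.557, -0.0005, 0.0861]
ee_rot: [3.141, 0.0, 1.424]
force: [-1.3, -0.8, 1.7]
gripper_width: 0.569
```

```bash
python3 -m inch '[{"grip":80,"offset":[0,0,0],"roll":0},{"grip":90,"offset":[0,0,0],"roll":0},{"grip":90,"offset":[0,0,0],"roll":0},{"grip":100,"offset":[0,0,0],"roll":0},{"grip":100,"offset":[0,0,-2],"roll":0},{"grip":100,"offset":[0,0,-4],"roll":0},{"grip":100,"offset":[0,0,-4],"roll":0},{"grip":100,"offset":[0,0,-4],"roll":0},{"grip":100,"offset":[0,0,-4],"roll":0},{"grip":100,"offset":[0,0,0],"roll":0}]'
python3 -m inch '[{"grip":100,"offset":[0,0,0],"roll":0},{"grip":100,"offset":[0,0,0],"roll":0}]'
python3 fitp.py w12.png
```

```text
time: 18.52
tcp_pos: [0.5602, 0.0002, 0.2739]
ee_rot: [3.13, -0.002, 1.424]
force: [1.2, -0.4, -0.5]
gripper_width: 0.998
time: 18.68
tcp_pos: [0.5565, -0.0008, 0.2652]
ee_rot: [-3.141, 0.0, 1.424]
force: [0.5, -0.0, -0.1]
gripper_width: 1.004
[320.  17.  63.  34.] [ 0.5803  0.1496 -0.1452] 0.012 rgb [127. 128. 133.] plate frame -0.0088 0.0751
[316. 175.  54.  45.] [ 0.5567  0.0015 -0.1468] 0.059 rgb [131. 132. 137.] plate frame -0.0105 -0.0748
[342. 281.  48.  52.] [ 0.5654 -0.1229  0.0316] 0.309 rgb [169.  87.  18.] plate frame 0.0164 -0.1966
```

View pics/w12.png

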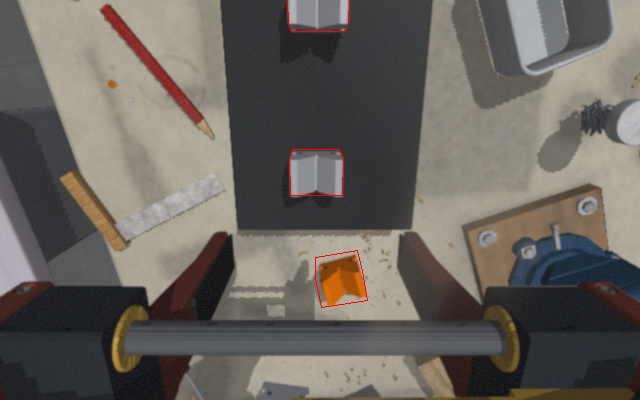

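```bash
python3 -c "
from h import *
go(.50,.36,.27)"
```

```text
roll -0.000 then offset cm x 34.87 y -10.82 z -0.60 (without turning x 34.87 y -10.82) tcp [ 0.5559 -0.0008  0.264 ] yaw 1.424
```

```bash
python3 -m inch '[{"grip":100,"offset":[3,-0.9,0],"roll":0},{"grip":100,"offset":[4,-1.2,0],"roll":0},{"grip":100,"offset":[4,-1.2,0],"roll":0},{"grip":100,"offset":[4,-1.2,0],"roll":0},{"grip":100,"offset":[4,-1.2,0],"roll":0},{"grip":100,"offset":[4,-1.3,0],"roll":0},{"grip":100,"offset":[4,-1.3,0],"roll":0},{"grip":100,"offset":[4,-1.3,0],"roll":0},{"grip":100,"offset":[4,-1.2,0],"roll":0}]'
python3 -m inch '[{"grip":100,"offset":[0,0,0],"roll":0.12},{"grip":100,"offset":[0,0,0],"roll":0.12},{"grip":100,"offset":[0,0,0],"roll":0.12},{"grip":100,"offset":[0,0,0],"roll":0.12},{"grip":100,"offset":[0,0,0],"roll":0.12},{"grip":100,"offset":[0,0,0],"roll":0.12},{"grip":100,"offset":[0,0,0],"roll":0.12},{"grip":100,"offset":[0,0,0],"roll":0.12},{"grip":100,"offset":[0,0,0],"roll":0.12},{"grip":100,"offset":[0,0,0],"roll":0.12}]'
python3 -m inch '[{"grip":100,"offset":[0,0,0],"roll":0.12},{"grip":100,"offset":[0,0,0],"roll":0.1},{"grip":100,"offset":[0,0,0],"roll":0},{"grip":100,"offset":[0,0,0],"roll":0}]'
python3 - <<'E'
from h import *
p,T,s=wrist(); save(p,'w13.png'); print(s["q"].round(2),s["tcp_pos"],s["ee_rot"])
for q in ("axle","axle_thread_end"):
    for d in manip.spot_point(q,p): print(q,np.round(d["position"]),round(d["confidence"],2),w(p,d["position"],.012,T).round(4))
for d in manip.masks_of("axle",p)[:2]:
    c=cv2.findContours(d["mask"].astype(np.uint8),cv2.RETR_EXTERNAL,cv2.CHAIN_APPROX_NONE)[0]; c=max(c,key=len).reshape(-1,2)
    print(d["confidence"],[np.round(v,4) for v in cv2.minAreaRect(w(p,c,.012,T)[:,:2].astype(np.float32))])
E
```

```text
time: 19.53
tcp_pos: [0.5003, 0.3613, 0.2638]
ee_rot: [-3.139, 0.002, 1.424]
force: [0.2, 0.2, 0.3]
gripper_width: 0.996
time: 20.37
tcp_pos: [0.5009, 0.3594, 0.2636]
ee_rot: [3.14, 0.003, 0.218]
force: [-0.7, -0.0, -0.6]
gripper_width: 0.998
time: 20.7
tcp_pos: [0.501, 0.3597, 0.2642]
ee_rot: [3.14, 0.002, 0.007]
force: [0.3, -0.7, -0.2]
gripper_width: 0.999
[-0.48  0.41 -0.3   1.58  0.13  1.18 -2.37] [0.50099347 0.35967122 0.26417724] [3.13996638e+00 1.90197820e-03 7.39415211e-03]
axle [310. 157.] 0.85 [[0.5049 0.3658 0.012 ]]
axle [563.  96.] 0.64 [[0.5766 0.0825 0.012 ]]
0.79 [array([0.5149, 0.3638]), array([0.2729, 0.0269]), np.float64(0.8264)]
```

View pics/w13.png

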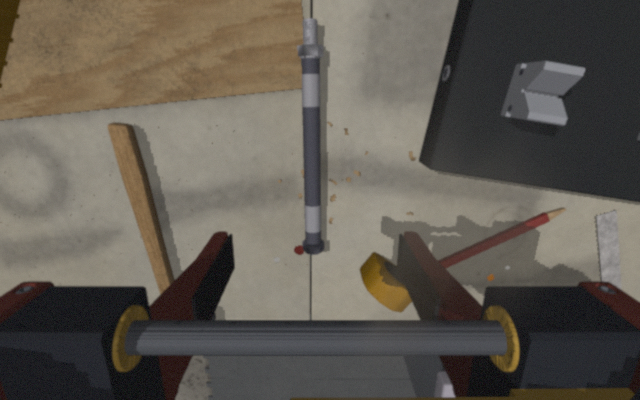

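Run:
```python
from h import *
p,T,s=wrist(); save(p,'w14.png',(260,0,370,270),3)
X0=np.array([.5149,.3638]); a=np.radians(.826); d=np.array([np.cos(a),np.sin(a)])
g=cv2.cvtColor(p["pixels"],cv2.COLOR_RGB2GRAY).astype(np.float32)
t=np.arange(-.14,.14,.003)
for tt in t:
    q=X0+d*tt
    o=np.arange(-.02,.0201,.001); P=np.c_[q[0]-d[1]*o,q[1]+d[0]*o,np.full(len(o),.015)]
    u=proj(p,P,T).astype(np.float32)
    v=cv2.remap(g,u[:,0].reshape(1,-1),u[:,1].reshape(1,-1),cv2.INTER_LINEAR)[0]
    print("%.3f"%q[0],v[15:26].mean().round(), v[::4].round().astype(int))
```

```text
0.375 130.0 [150 150 150 150 148 145  94 136 137 137 135]
0.378 125.0 [148 148 149 150 144 137  93 136 137 132 130]
0.381 75.0 [147 146 150 118  90  71  65 108 121  77  77]
0.384 54.0 [133 120 110  63  62  55  43  48  70  51  51]
0.387 53.0 [107  99  55  53  58  54  45  40  51  54  52]
0.390 49.0 [99 96 47 46 52 52 45 40 54 58 61]
0.393 50.0 [ 99  98  48  47  51  50  48  47  67  94 120]
0.396 69.0 [102  96  49  49  68  71  71  57  75 135 136]
0.399 72.0 [111 100  56  52  69  74  73  63  98 135 134]
0.402 72.0 [146 110  89  53  70  74  73  68 131 136 134]
0.405 72.0 [148 111  95  53  71  75  71  72 132 136 136]
0.408 75.0 [146 109  95  56  71  76  76  70 129 136 137]
0.411 121.0 [146 108  97  74 111 129 119  86 131 134 134]
0.414 133.0 [145 110  98  97 128 135 136 115 133 135 134]
0.417 134.0 [142 104  97  99 129 135 138 116 130 133 134]
0.420 134.0 [143  99  97  98 128 139 136 116 134 134 136]
0.423 134.0 [117 100  92  98 128 137 138 117 133 136 135]
0.426 134.0 [127  99  93  95 128 136 136 118 135 136 136]
0.429 134.0 [140  98  94  95 127 136 137 117 135 138 135]
0.432 134.0 [145 10
[... 3585 characters left out ...]
 110]
0.621 105.0 [139 104  84  90 114 110  91  70  85 105 106]
0.624 97.0 [149 117  88  84  96  99  93  75 103 113 109]
0.627 107.0 [150 142  94  87  97 113 110  95 105 102 101]
0.630 124.0 [146 142  95  94 105 138 124 102 100 105 110]
0.633 122.0 [148 144  95  94 105 135 124 110 114 118 120]
0.636 128.0 [149 146  97  93 106 137 138 109 114 110 121]
0.639 125.0 [148 146  97  94 105 132 139 111 117 111 117]
0.642 123.0 [149 147  98  93 103 136 133 112 118 116 115]
0.645 122.0 [146 144 122 102 106 137 125 107 117 117 116]
0.648 123.0 [150 146 149 141 100 138 126 104 111 113 111]
0.651 131.0 [148 147 150 152 116 132 141 106 112 111 112]
0.654 123.0 [149 148 148 151 146  88 136 102 110 111 107]
```

View pics/w14.png

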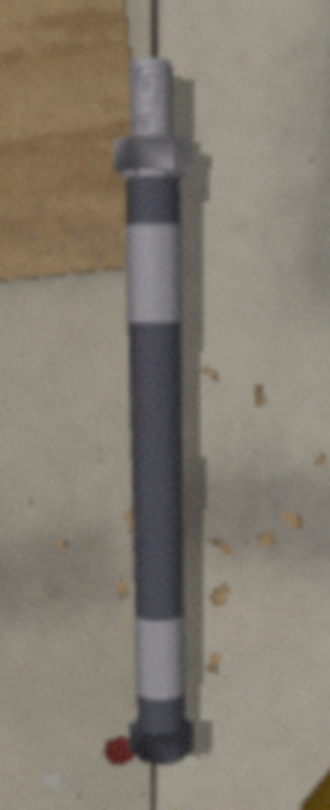

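```bash
python3 -c "
from h import *
go(.504,.3643,.09,.0144)"
```

```text
roll -0.009 then offset cm x 0.26 y -0.45 z 17.54 (without turning x 0.26 y -0.45) tcp [0.5015 0.3598 0.2654] yaw 0.005
```

```bash
python3 -m inch '[{"grip":60,"offset":[0.26,-0.45,2],"roll":-0.009},{"grip":60,"offset":[0,0,4],"roll":0},{"grip":60,"offset":[0,0,4],"roll":0},{"grip":60,"offset":[0,0,4],"roll":0},{"grip":60,"offset":[0,0,2.5],"roll":0},{"grip":60,"offset":[0,0,1],"roll":0},{"grip":60,"offset":[0,0,0],"roll":0},{"grip":60,"offset":[0,0,0],"roll":0}]'
python3 -c "
from h import *
p,T,s=wrist();save(p,'w15.png')
go(.504,.3643,.03,.0144)"
```

```text
time: 21.62
tcp_pos: [0.5045, 0.3648, 0.0915]
ee_rot: [-3.141, -0.0, 0.013]
force: [1.1, 0.7, 0.2]
gripper_width: 0.598
roll -0.001 then offset cm x -0.11 y 0.09 z 6.25 (without turning x -0.11 y 0.09) tcp [0.5051 0.3652 0.0925] yaw 0.013
```

View pics/w15.png

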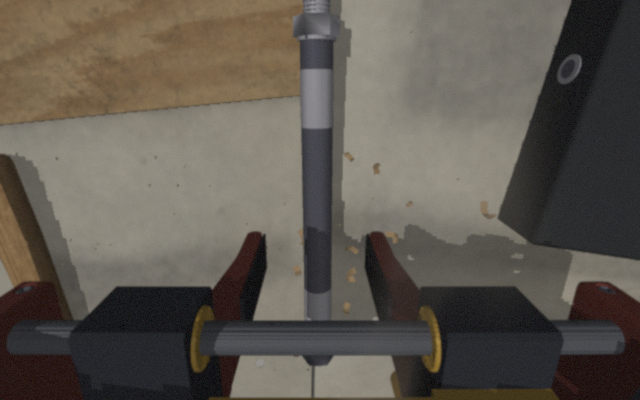

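```bash
python3 -m inch '[{"grip":60,"offset":[-0.1,0,2.5],"roll":0},{"grip":60,"offset":[0,0,2.2],"roll":0},{"grip":60,"offset":[0,0,1],"roll":0},{"grip":60,"offset":[0,0,0.3],"roll":0},{"grip":60,"offset":[0,0,0],"roll":0},{"grip":5,"offset":[0,0,0],"roll":0},{"grip":5,"offset":[0,0,0],"roll":0},{"grip":5,"offset":[0,0,0],"roll":0},{"grip":5,"offset":[0,0,0],"roll":0},{"grip":5,"offset":[0,0,0],"roll":0}]'
python3 -m inch '[{"grip":5,"offset":[0,0,0],"roll":0},{"grip":5,"offset":[0,0,0],"roll":0}]'
```

```text
time: 22.5
tcp_pos: [0.5033, 0.3645, 0.0313]
ee_rot: [-3.141, -0.001, 0.013]
force: [-0.2, 0.3, -0.2]
gripper_width: 0.266
time: 22.67
tcp_pos: [0.5033, 0.3642, 0.0311]
ee_rot: [3.141, -0.0, 0.013]
force: [-0.1, -1.6, 4.2]
gripper_width: 0.22
```

```bash
python3 -m inch '[{"grip":5,"offset":[0,0,-1.5],"roll":0},{"grip":5,"offset":[0,0,-3],"roll":0},{"grip":5,"offset":[0,0,-3.5],"roll":0},{"grip":5,"offset":[0,0,-3.5],"roll":0},{"grip":5,"offset":[0,0,-3.5],"roll":0},{"grip":5,"offset":[0,0,-3],"roll":0},{"grip":5,"offset":[0,0,-1.5],"roll":0},{"grip":5,"offset":[0,0,0],"roll":0}]'
python3 -c "
from h import *
p,T,s=wrist();save(p,'w16.png'); print(s['force'],s['wrist_torque'].round(2))
print(manip.state()['q'].round(2))
go(.5685,.0756,.2)"
```

```text
time: 23.33
tcp_pos: [0.5041, 0.3654, 0.2292]
ee_rot: [-3.138, -0.004, 0.013]
force: [0.4, -0.7, -4.7]
gripper_width: 0.224
[ 0.37114062 -0.69655567 -4.74452066] [0.07 0.02 0.08]
[-0.49  0.44 -0.3   1.62  0.14  1.1  -2.38]
roll -0.000 then offset cm x 6.15 y 28.98 z 2.65 (without turning x 6.15 y 28.98) tcp [0.5033 0.3646 0.2265] yaw 0.013
```

View pics/w16.png

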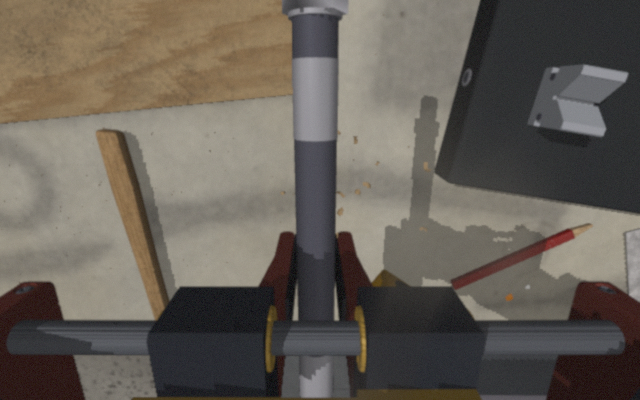

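Axle held level (seat at (315,98), no visible tilt). Turn, then carry.

```bash
python3 -m inch '[{"grip":5,"offset":[0,0,0],"roll":-0.06},{"grip":5,"offset":[0,0,0],"roll":-0.115},{"grip":5,"offset":[0,0,0],"roll":-0.115},{"grip":5,"offset":[0,0,0],"roll":-0.115},{"grip":5,"offset":[0,0,0],"roll":-0.115},{"grip":5,"offset":[0,0,0],"roll":-0.115},{"grip":5,"offset":[0,0,0],"roll":-0.115},{"grip":5,"offset":[0,0,0],"roll":-0.115},{"grip":5,"offset":[0,0,0],"roll":-0.115},{"grip":5,"offset":[0,0,0],"roll":-0.115}]'
python3 -m inch '[{"grip":5,"offset":[0,0,0],"roll":-0.115},{"grip":5,"offset":[0,0,0],"roll":-0.115},{"grip":5,"offset":[0,0,0],"roll":-0.07},{"grip":5,"offset":[0,0,0],"roll":0},{"grip":5,"offset":[0,0,0],"roll":0}]'
python3 -c "
from h import *
go(.5685,.0756,.21,1.413)"
```

```text
time: 24.22
tcp_pos: [0.5019, 0.3634, 0.2224]
ee_rot: [-3.139, 0.004, 1.114]
force: [-0.1, -0.1, -5.9]
gripper_width: 0.219
time: 24.63
tcp_pos: [0.5023, 0.3635, 0.2233]
ee_rot: [-3.139, 0.002, 1.405]
force: [-0.5, -0.2, -4.7]
gripper_width: 0.219
roll -0.008 then offset cm x -27.40 y 11.06 z 1.33 (without turning x -27.31 y 11.27) tcp [0.5023 0.3635 0.2233] yaw 1.405
```

```bash
python3 -m inch '[{"grip":5,"offset":[-2,0.8,0],"roll":-0.008},{"grip":5,"offset":[-3.5,1.4,0],"roll":0},{"grip":5,"offset":[-3.5,1.4,0],"roll":0},{"grip":5,"offset":[-3.5,1.4,0],"roll":0},{"grip":5,"offset":[-3.5,1.4,0],"roll":0},{"grip":5,"offset":[-3.5,1.4,0],"roll":0},{"grip":5,"offset":[-3.5,1.4,0],"roll":0},{"grip":5,"offset":[-2.9,1.2,0],"roll":0},{"grip":5,"offset":[-1.5,0.6,0],"roll":0},{"grip":5,"offset":[0,0,0],"roll":0}]'
python3 -m inch '[{"grip":5,"offset":[0,0,0],"roll":0},{"grip":5,"offset":[0,0,0],"roll":0},{"grip":5,"offset":[0,0,0],"roll":0}]'
python3 fitp.py w17.png
python3 -c "
from h import *
go(.5685,.0756,.125,1.413)"
```

```text
time: 25.47
tcp_pos: [0.5699, 0.0704, 0.2243]
ee_rot: [-3.141, 0.003, 1.406]
force: [-0.6, -0.6, -5.8]
gripper_width: 0.22
time: 25.72
tcp_pos: [0.5688, 0.0783, 0.2254]
ee_rot: [-3.141, -0.001, 1.417]
force: [-0.0, -0.4, -4.8]
gripper_width: 0.22
[316. 105.  68.  52.] [ 0.58    0.149  -0.1384] 0.716 rgb [157. 159. 165.] plate frame -0.009 0.0745
[339. 369.  15.  27.] [ 0.5632 -0.1524 -0.1045] 0.875 rgb [212. 109.  20.] plate frame 0.0185 -0.2262
roll 0.005 then offset cm x -0.25 y -0.00 z 10.06 (without turning x -0.25 y -0.00) tcp [0.5689 0.0781 0.2256] yaw 1.418
```

View pics/w17.png

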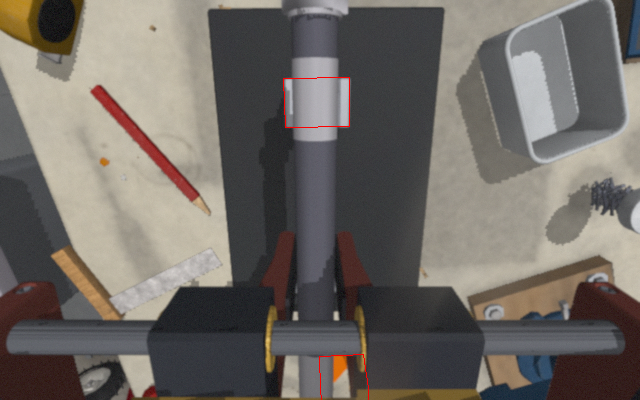

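```bash
python3 -m inch '[{"grip":5,"offset":[-0.25,0,2],"roll":0.005},{"grip":5,"offset":[0,0,2.5],"roll":0},{"grip":5,"offset":[0,0,2],"roll":0},{"grip":5,"offset":[0,0,1.5],"roll":0},{"grip":5,"offset":[0,0,1],"roll":0},{"grip":5,"offset":[0,0,0.4],"roll":0},{"grip":5,"offset":[0,0,0],"roll":0},{"grip":5,"offset":[0,0,0],"roll":0}]'
python3 -c "
from h import *
p,T,s=wrist();save(p,'w18.png');p=manip.grab_frame('scene');save(p,'s18.png',(230,130,390,250),5)
go(.5685,.0756,.11,1.413)"
```

```text
time: 26.48
tcp_pos: [0.5694, 0.0746, 0.1324]
ee_rot: [3.141, -0.0, 1.411]
force: [-0.8, 0.2, -4.3]
gripper_width: 0.22
roll -0.002 then offset cm x 0.09 y -0.13 z 2.28 (without turning x 0.09 y -0.13) tcp [0.5696 0.0745 0.1328] yaw 1.411
```

View pics/w18.png

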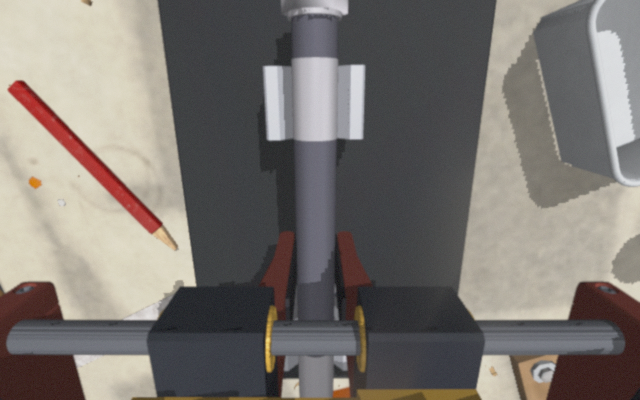

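View pics/s18.png

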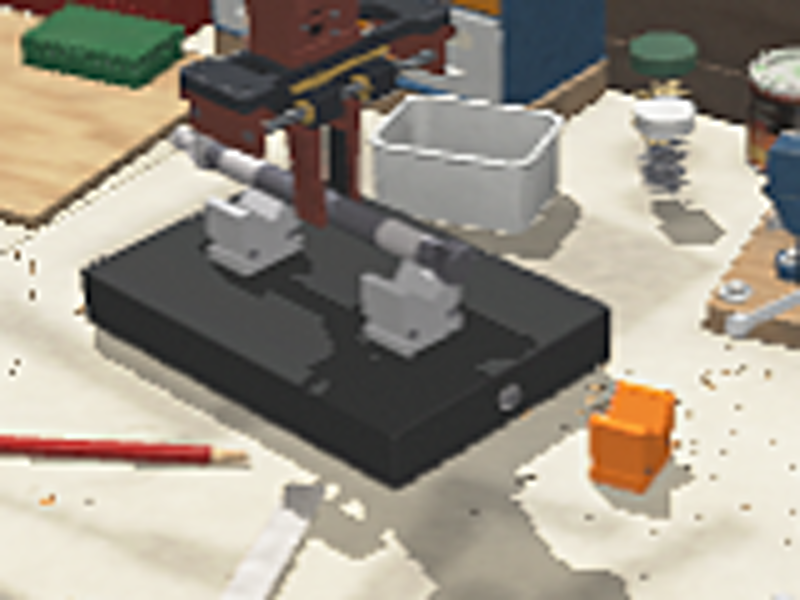

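```bash
python3 -m inch '[{"grip":5,"offset":[0.05,-0.1,0.8],"roll":0},{"grip":5,"offset":[0,0,0.6],"roll":0},{"grip":5,"offset":[0,0,0.4],"roll":0},{"grip":5,"offset":[0,0,0.1],"roll":0},{"grip":5,"offset":[0,0,0],"roll":0},{"grip":5,"offset":[0,0,0],"roll":0}]'
python3 -m inch '[{"grip":5,"offset":[0,0,0.15],"roll":0},{"grip":5,"offset":[0,0,0],"roll":0},{"grip":5,"offset":[0,0,0],"roll":0}]'
```

```text
time: 27.08
tcp_pos: [0.568, 0.0748, 0.1126]
ee_rot: [-3.141, -0.0, 1.411]
force: [-0.7, 0.1, -4.6]
gripper_width: 0.22
time: 27.33
tcp_pos: [0.5682, 0.0749, 0.1114]
ee_rot: [3.141, -0.0, 1.411]
force: [0.4, 0.1, -5.4]
gripper_width: 0.222
```

```bash
python3 -m inch '[{"grip":5,"offset":[0,0,0.1],"roll":0},{"grip":5,"offset":[0,0,0],"roll":0},{"grip":5,"offset":[0,0,0],"roll":0}]'
python3 -m inch '[{"grip":5,"offset":[0,0,0.1],"roll":0},{"grip":5,"offset":[0,0,0],"roll":0},{"grip":5,"offset":[0,0,0],"roll":0}]'
```

```text
time: 27.58
tcp_pos: [0.5687, 0.0749, 0.1106]
ee_rot: [3.14, -0.0, 1.411]
force: [2.1, -0.9, -3.4]
gripper_width: 0.219
time: 27.83
tcp_pos: [0.5689, 0.0749, 0.1102]
ee_rot: [3.139, -0.0, 1.411]
force: [1.4, -1.6, 5.6]
gripper_width: 0.217
```

```bash
python3 -m inch '[{"grip":30,"offset":[0,0,0],"roll":0},{"grip":50,"offset":[0,0,0],"roll":0},{"grip":60,"offset":[0,0,0],"roll":0},{"grip":60,"offset":[0,0,0],"roll":0},{"grip":60,"offset":[0,0,-1.5],"roll":0},{"grip":60,"offset":[0,0,-3],"roll":0},{"grip":60,"offset":[0,0,-4],"roll":0},{"grip":60,"offset":[0,0,-4],"roll":0},{"grip":60,"offset":[0,0,-2],"roll":0},{"grip":60,"offset":[0,0,0],"roll":0}]'
python3 -c "
from h import *
p,T,s=wrist();save(p,'w19.png');p=manip.grab_frame('scene');save(p,'s19.png',(230,130,390,250),5)
go(.5685,.0756,.11,1.413)"
```

```text
time: 28.67
tcp_pos: [0.5701, 0.0757, 0.2594]
ee_rot: [3.134, -0.002, 1.411]
force: [1.7, -0.2, 0.1]
gripper_width: 0.595
roll -0.002 then offset cm x 0.09 y 0.03 z 14.46 (without turning x 0.09 y 0.03) tcp [0.568  0.0747 0.2546] yaw 1.411
```

View pics/w19.png

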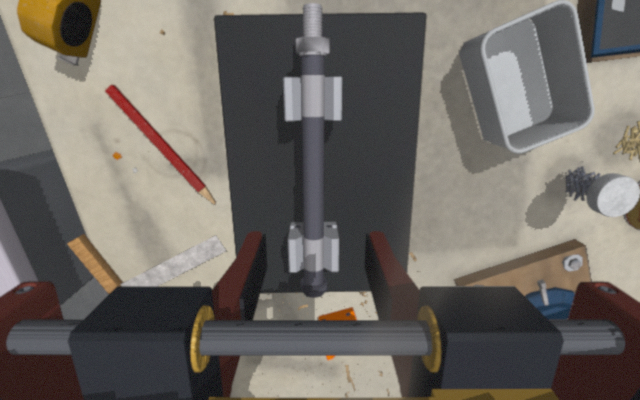

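View pics/s19.png

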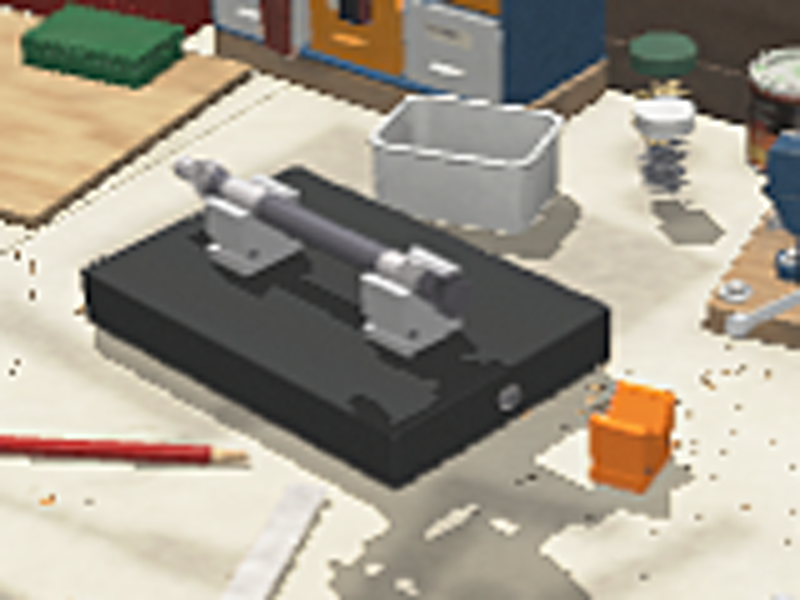

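```bash
python3 -c "
from h import *
go(.57,-.38,.28)"
```

```text
roll -0.000 then offset cm x -44.86 y 7.44 z -2.54 (without turning x -44.86 y 7.44) tcp [0.568  0.0747 0.2546] yaw 1.411
```

```bash
python3 -m inch '[{"grip":60,"offset":[-3,0.4,-1],"roll":0},{"grip":60,"offset":[-4,0.7,-1],"roll":0},{"grip":60,"offset":[-4,0.7,-0.6],"roll":0},{"grip":60,"offset":[-4,0.7,0],"roll":0},{"grip":60,"offset":[-4,0.7,0],"roll":0},{"grip":60,"offset":[-4,0.7,0],"roll":0},{"grip":60,"offset":[-4,0.7,0],"roll":0},{"grip":60,"offset":[-4,0.7,0],"roll":0},{"grip":60,"offset":[-4,0.7,0],"roll":0},{"grip":60,"offset":[-4,0.7,0],"roll":0}]'
python3 -m inch '[{"grip":60,"offset":[-4,0.7,0],"roll":0},{"grip":60,"offset":[-1.9,0,0],"roll":-0.07},{"grip":60,"offset":[0,0,0],"roll":-0.12},{"grip":60,"offset":[0,0,0],"roll":-0.12},{"grip":60,"offset":[0,0,0],"roll":-0.12},{"grip":60,"offset":[0,0,0],"roll":-0.12},{"grip":60,"offset":[0,0,0],"roll":0},{"grip":60,"offset":[0,0,0],"roll":0}]'
python3 - <<'E'
from h import *
p,T,s=wrist(); save(p,'w20.png'); print(s["q"].round(2),s["tcp_pos"].round(4),s["ee_rot"].round(3))
for d in manip.spot_point("gauge_stand",p): print(np.round(d["position"]),round(d["confidence"],2),w(p,d["position"],0,T).round(4))
for d in manip.masks_of("gauge_stand",p): print(d["box"],d["confidence"])
E
```

```text
time: 29.6
tcp_pos: [0.5708, -0.3225, 0.2777]
ee_rot: [-3.138, -0.001, 1.411]
force: [1.6, 0.1, 0.1]
gripper_width: 0.597
time: 30.27
tcp_pos: [0.5689, -0.3799, 0.278]
ee_rot: [-3.14, -0.003, 1.957]
force: [0.3, -0.2, 0.4]
gripper_width: 0.605
[ 0.84  0.55 -0.51  1.37  0.27  1.3   0.71] [ 0.5689 -0.3799  0.278 ] [-3.140e+00 -3.000e-03  1.957e+00]
[318. 167.] 0.66 [[ 0.5752 -0.3892  0.    ]]
[311.8, 203.9, 55.9, 112.0] 0.63
```

View pics/w20.png

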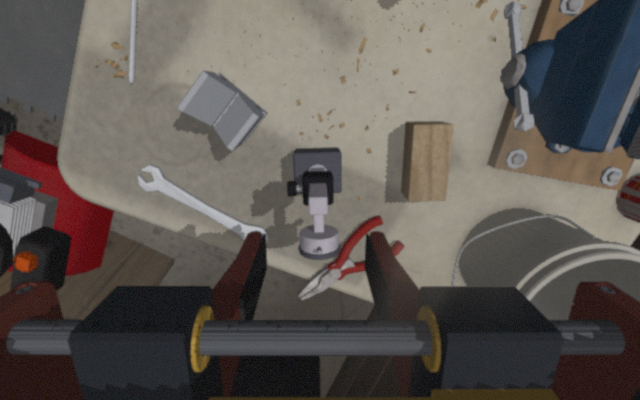

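Run:
```python
from h import *
p,T,s=wrist(); save(p,'w21.png',(270,130,370,270),5)
```

```text
(no output)
```

View pics/w21.png

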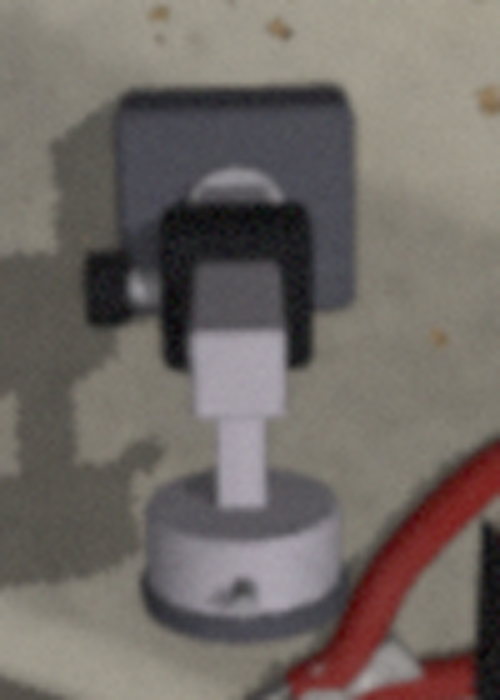

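Run:
```python
from h import *
p,T,s=wrist(); 
P=w(p,[[317.6,204.6]],.15,T)[0]; print("post",P.round(4))
a,b,c=w(p,[[293.4,151.8],[340,150.2],[341.2,191.8]],.036,T)
print(a.round(4),b.round(4),c.round(4), np.linalg.norm(b-a),np.linalg.norm(b-c))
e=b-a; print("y axis dir -> yaw", np.arctan2(-e[1],-e[0])-np.pi/2, "x dir yaw",np.arctan2(*(b-c)[[1,0]]))
print("centre from diag",((a+c)/2).round(4))
# overlay
im=p["pixels"].copy()
for yaw in (1.97,):
  x,y=P[0],P[1]
  for B in (vb(x,y,yaw,0,.05,.056,.036),vb(x,y,yaw,0,.016,.016,.15)):
    u=proj(p,B,T); 
    for i,j in ((1,3),(3,7),(7,5),(5,1)): cv2.line(im,tuple(map(int,u[i].round())),tuple(map(int,u[j].round())),(255,0,0),1)
save(dict(pixels=im),'w22.png',(270,130,370,270),5)
```

```text
post [ 0.5742 -0.3891  0.15  ]
[ 0.5401 -0.3771  0.036 ] [ 0.5887 -0.3553  0.036 ] [ 0.6098 -0.4003  0.036 ] 0.0532381518465373 0.049722874270269043
y axis dir -> yaw -4.289627492920401 x dir yaw 2.009329872807197
centre from diag [ 0.575  -0.3887  0.036 ]
```

View pics/w22.png

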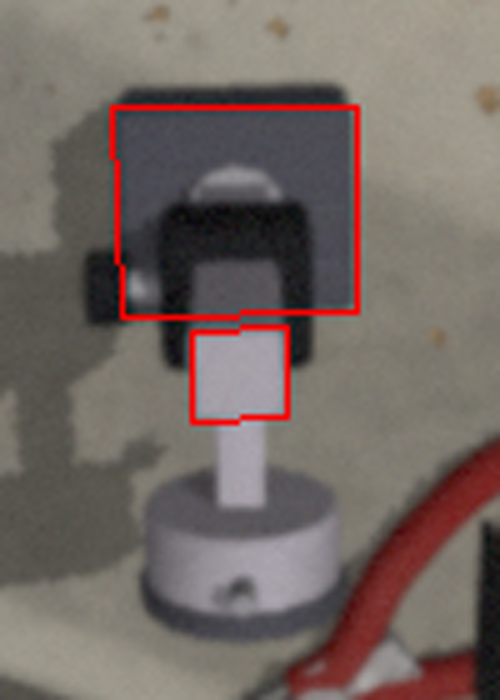

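```bash
python3 -c "
from h import *
go(.5745,-.389,.19,1.985)"
```

```text
roll -0.026 then offset cm x -1.03 y 0.09 z 8.99 (without turning x -1.02 y 0.12) tcp [ 0.5695 -0.38    0.2799] yaw 1.959
```

```bash
python3 -m inch '[{"grip":60,"offset":[-1.03,0.1,1],"roll":-0.026},{"grip":60,"offset":[0,0,2.5],"roll":0},{"grip":60,"offset":[0,0,2.5],"roll":0},{"grip":60,"offset":[0,0,2],"roll":0},{"grip":60,"offset":[0,0,0.5],"roll":0},{"grip":60,"offset":[0,0,0],"roll":0},{"grip":60,"offset":[0,0,0],"roll":0},{"grip":60,"offset":[0,0,0],"roll":0}]'
python3 -c "
from h import *
p,T,s=wrist();save(p,'w23.png')
go(.5745,-.389,.141,1.985)"
```

```text
time: 31.18
tcp_pos: [0.5752, -0.3895, 0.197]
ee_rot: [3.14, 0.002, 1.987]
force: [0.5, -0.4, 0.7]
gripper_width: 0.597
roll 0.002 then offset cm x 0.08 y -0.04 z 5.61 (without turning x 0.08 y -0.04) tcp [ 0.5752 -0.3895  0.1971] yaw 1.987
```

View pics/w23.png

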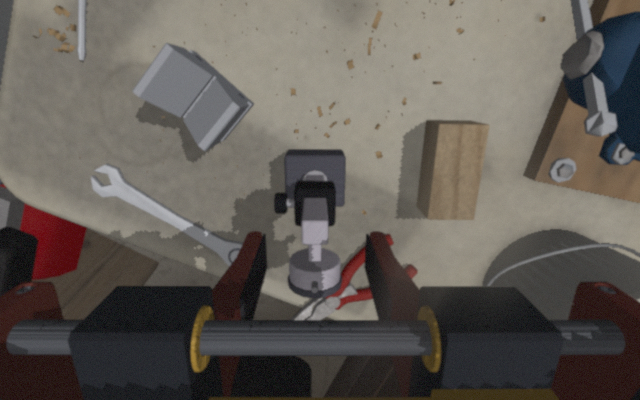

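```bash
python3 -m inch '[{"grip":60,"offset":[0.05,0,1.5],"roll":0},{"grip":60,"offset":[0,0,2],"roll":0},{"grip":60,"offset":[0,0,1.3],"roll":0},{"grip":60,"offset":[0,0,0.5],"roll":0},{"grip":60,"offset":[0,0,0],"roll":0},{"grip":60,"offset":[0,0,0],"roll":0},{"grip":60,"offset":[0,0,0],"roll":0}]'
python3 -c "
from h import *
p,T,s=wrist();save(p,'w24.png')
go(.5745,-.389,.141,1.985)"
```

```text
time: 31.82
tcp_pos: [0.5748, -0.389, 0.1434]
ee_rot: [3.141, 0.001, 1.987]
force: [-0.3, -0.0, 0.1]
gripper_width: 0.601
roll 0.002 then offset cm x 0.02 y -0.02 z 0.24 (without turning x 0.02 y -0.02) tcp [ 0.5748 -0.3891  0.1434] yaw 1.987
```

View pics/w24.png

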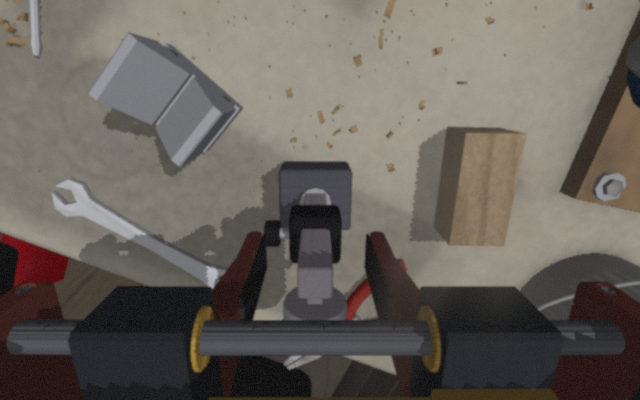

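```bash
python3 -m inch '[{"grip":0,"offset":[0,0,0.1],"roll":0},{"grip":0,"offset":[0,0,0],"roll":0},{"grip":0,"offset":[0,0,0],"roll":0},{"grip":0,"offset":[0,0,0],"roll":0},{"grip":0,"offset":[0,0,0],"roll":0},{"grip":0,"offset":[0,0,0],"roll":0},{"grip":0,"offset":[0,0,0],"roll":0},{"grip":0,"offset":[0,0,0],"roll":0}]'
python3 -m inch '[{"grip":0,"offset":[0,0,-1],"roll":0},{"grip":0,"offset":[0,0,-2.5],"roll":0},{"grip":0,"offset":[0,0,-3],"roll":0},{"grip":0,"offset":[0,0,-3],"roll":0},{"grip":0,"offset":[0,0,-3],"roll":0},{"grip":0,"offset":[0,0,-2.5],"roll":0},{"grip":0,"offset":[0,0,-1],"roll":0},{"grip":0,"offset":[0,0,0],"roll":0},{"grip":0,"offset":[0,0,0],"roll":0}]'
python3 -c "
from h import *
p,T,s=wrist();save(p,'w25.png');print(s['wrist_torque'],s['q'].round(2))
go(.5745,-.389,.28,1.985)"
```

```text
time: 32.53
tcp_pos: [0.5742, -0.3888, 0.1412]
ee_rot: [-3.142, -0.0, 1.987]
force: [0.5, 0.6, 0.6]
gripper_width: 0.179
time: 33.28
tcp_pos: [0.5737, -0.3886, 0.3001]
ee_rot: [-3.141, -0.001, 1.987]
force: [-0.1, 0.0, -5.7]
gripper_width: 0.177
[ 0.02326764 -0.06448971 -0.00574854] [ 0.84  0.55 -0.51  1.31  0.27  1.35  0.75]
roll 0.002 then offset cm x -0.09 y 0.09 z 1.90 (without turning x -0.09 y 0.09) tcp [ 0.5733 -0.3885  0.299 ] yaw 1.987
```

View pics/w25.png

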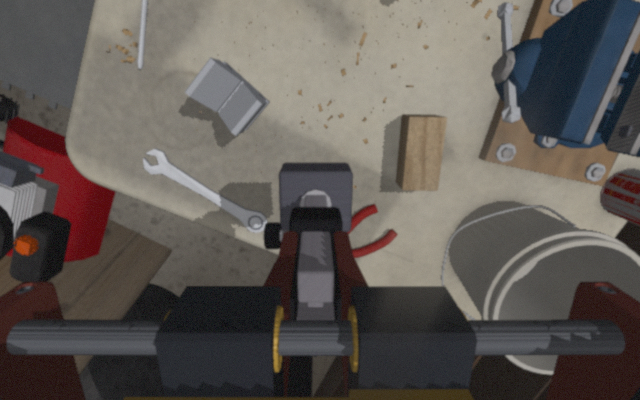

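```bash
python3 -c "
from h import *
go(.6238,.0668,.29)"
```

```text
roll -0.000 then offset cm x 39.61 y 23.02 z 0.90 (without turning x 39.61 y 23.02) tcp [ 0.5733 -0.3885  0.299 ] yaw 1.987
```

```bash
python3 -m inch '[{"grip":0,"offset":[1.6,0.92,0],"roll":0},{"grip":0,"offset":[3,1.75,0],"roll":0},{"grip":0,"offset":[3,1.75,0],"roll":0},{"grip":0,"offset":[3,1.75,0],"roll":0},{"grip":0,"offset":[3,1.75,0],"roll":0},{"grip":0,"offset":[3,1.75,0],"roll":0},{"grip":0,"offset":[3,1.75,0],"roll":0},{"grip":0,"offset":[3,1.75,0],"roll":0},{"grip":0,"offset":[3,1.75,0],"roll":0}]'
python3 -m inch '[{"grip":0,"offset":[3,1.75,0],"roll":0},{"grip":0,"offset":[3,1.75,0],"roll":0},{"grip":0,"offset":[3,1.75,0],"roll":0},{"grip":0,"offset":[2.5,1.45,0],"roll":0},{"grip":0,"offset":[1.5,0.9,0],"roll":0},{"grip":0,"offset":[1,0.5,0],"roll":0},{"grip":0,"offset":[0,0,0],"roll":0.06},{"grip":0,"offset":[0,0,0],"roll":0.11},{"grip":0,"offset":[0,0,0],"roll":0.11},{"grip":0,"offset":[0,0,0],"roll":0.11}]'
python3 -m inch '[{"grip":0,"offset":[0,0,0],"roll":0.11},{"grip":0,"offset":[0,0,0],"roll":0.11},{"grip":0,"offset":[0,0,0],"roll":0.11},{"grip":0,"offset":[0,0,0],"roll":0.11},{"grip":0,"offset":[0,0,0],"roll":0.11},{"grip":0,"offset":[0,0,0],"roll":0.11},{"grip":0,"offset":[0,0,0],"roll":0.11},{"grip":0,"offset":[0,0,0],"roll":0.11},{"grip":0,"offset":[0,0,0],"roll":0.11},{"grip":0,"offset":[0,0,0],"roll":0.11}]'
python3 -c "
from h import *
print(manip.state()['q'].round(2))
go(.6238,.0668,.26,-.158+np.pi*0)"
```

```text
time: 34.08
tcp_pos: [0.6061, -0.0929, 0.2987]
ee_rot: [-3.138, -0.002, 1.987]
force: [1.0, -0.3, -5.4]
gripper_width: 0.183
time: 34.92
tcp_pos: [0.6241, 0.065, 0.2992]
ee_rot: [-3.139, 0.001, 1.59]
force: [-0.0, 0.1, -6.0]
gripper_width: 0.18
time: 35.75
tcp_pos: [0.6241, 0.065, 0.2993]
ee_rot: [-3.141, 0.003, 0.49]
force: [-0.3, -0.6, -5.4]
gripper_width: 0.18
[ 0.06  0.41 -0.34  1.5   0.14  1.26 -1.38]
roll 0.648 then offset cm x -0.06 y -0.18 z 3.93 (without turning x 0.06 y -0.17) tcp [0.6241 0.065  0.2993] yaw 0.490
```

```bash
python3 -m inch '[{"grip":0,"offset":[0,0,0],"roll":0.11},{"grip":0,"offset":[0,0,0],"roll":0.11},{"grip":0,"offset":[0,0,0],"roll":0.11},{"grip":0,"offset":[0,0,0],"roll":0.11},{"grip":0,"offset":[0,0,0],"roll":0.11},{"grip":0,"offset":[0,0,0],"roll":0.06},{"grip":0,"offset":[0,0,0],"roll":0.03},{"grip":0,"offset":[0,0,0],"roll":0},{"grip":0,"offset":[0,0,0],"roll":0}]'
python3 -c "
from h import *
p,T,s=wrist();save(p,'w26.png');p=manip.grab_frame('scene');save(p,'s26.png',(230,100,390,220),5)
go(.6238,.0668,.215,-.158)"
```

```text
time: 36.5
tcp_pos: [0.6242, 0.0655, 0.2998]
ee_rot: [3.14, 0.002, -0.143]
force: [0.4, -0.8, -5.1]
gripper_width: 0.181
roll 0.015 then offset cm x -0.08 y -0.08 z 8.54 (without turning x -0.08 y -0.08) tcp [0.6245 0.0659 0.3004] yaw -0.143
```

View pics/w26.png

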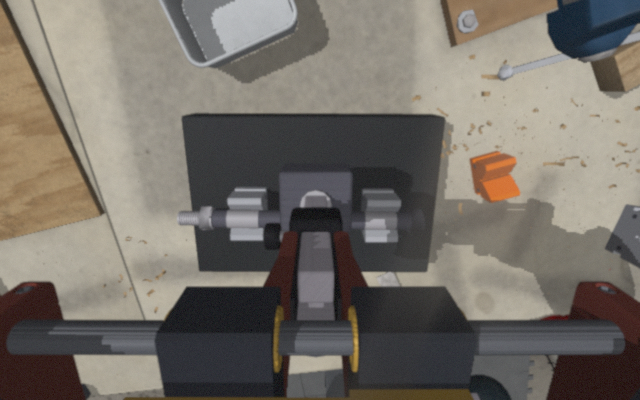

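View pics/s26.png

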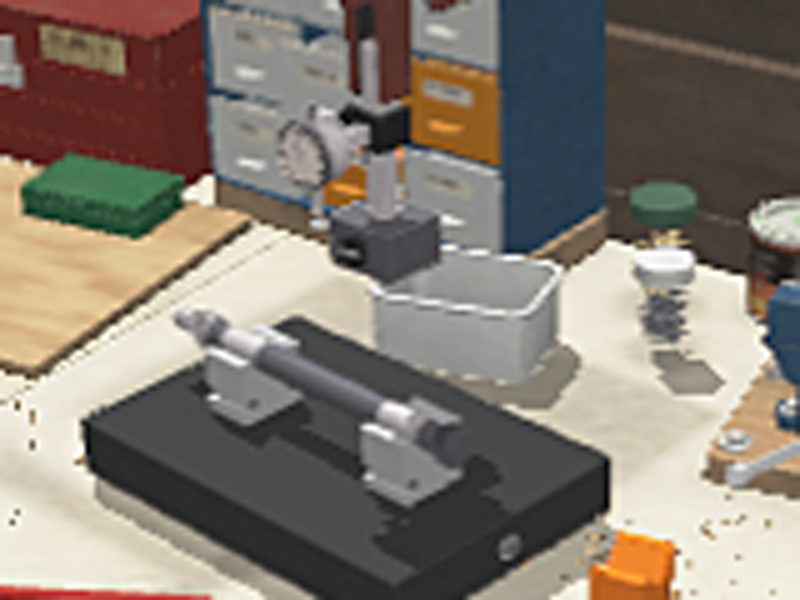

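Run:
```python
from h import *
p,T,s=wrist();save(p,'w27.png',(170,170,450,280),2.8)
for d in manip.masks_of("axle",p): print(d["box"],d["confidence"])
a=w(p,[[181,217],[242,219],[380,218],[426,222]],.091,T); print(a.round(4)); print(np.round((a[1]+a[2])/2,4))
```

```text
[299.7, 222.1, 250.8, 26.4] 0.77
[[ 0.5917  0.2204  0.091 ]
 [ 0.5798  0.154   0.091 ]
 [ 0.5593  0.0027  0.091 ]
 [ 0.5472 -0.0476  0.091 ]]
[0.5696 0.0783 0.091 ]
```

View pics/w27.png

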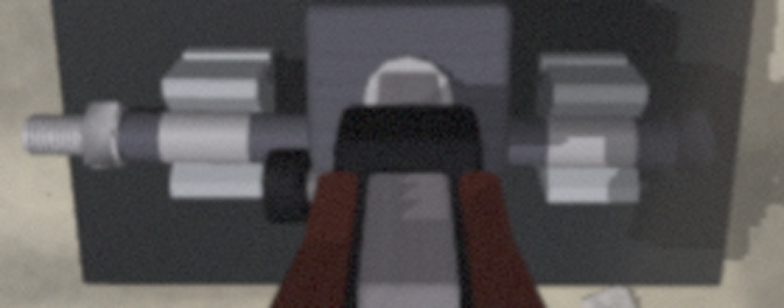

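```bash
python3 -m inch '[{"grip":0,"offset":[-0.08,-0.15,1.5],"roll":0.015},{"grip":0,"offset":[0,0,2.5],"roll":0},{"grip":0,"offset":[0,0,2],"roll":0},{"grip":0,"offset":[0,0,1.2],"roll":0},{"grip":0,"offset":[0,0,0.8],"roll":0},{"grip":0,"offset":[0,0,0.3],"roll":0},{"grip":0,"offset":[0,0,0],"roll":0},{"grip":0,"offset":[0,0,0],"roll":0},{"grip":0,"offset":[0,0,0],"roll":0}]'
python3 -c "
from h import *
p,T,s=wrist();save(p,'w28.png');p=manip.grab_frame('scene');save(p,'s28.png',(230,100,390,220),5)
go(.6238,.0678,.191,-.158)"
```

```text
time: 37.45
tcp_pos: [0.6248, 0.0682, 0.2194]
ee_rot: [-3.141, -0.002, -0.158]
force: [0.1, -1.0, -4.6]
gripper_width: 0.183
roll -0.000 then offset cm x -0.07 y 0.05 z 2.82 (without turning x -0.07 y 0.05) tcp [0.6246 0.0681 0.2192] yaw -0.158
```

View pics/w28.png

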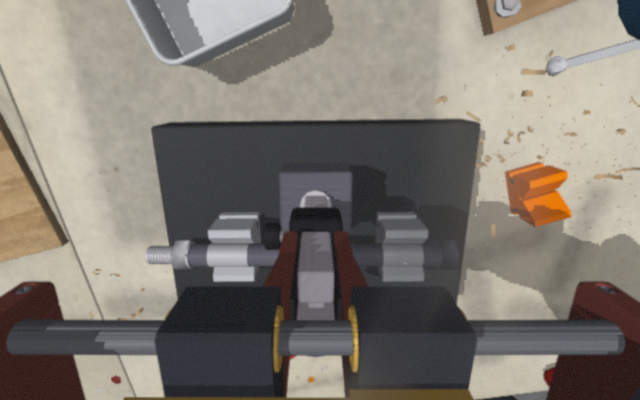

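View pics/s28.png

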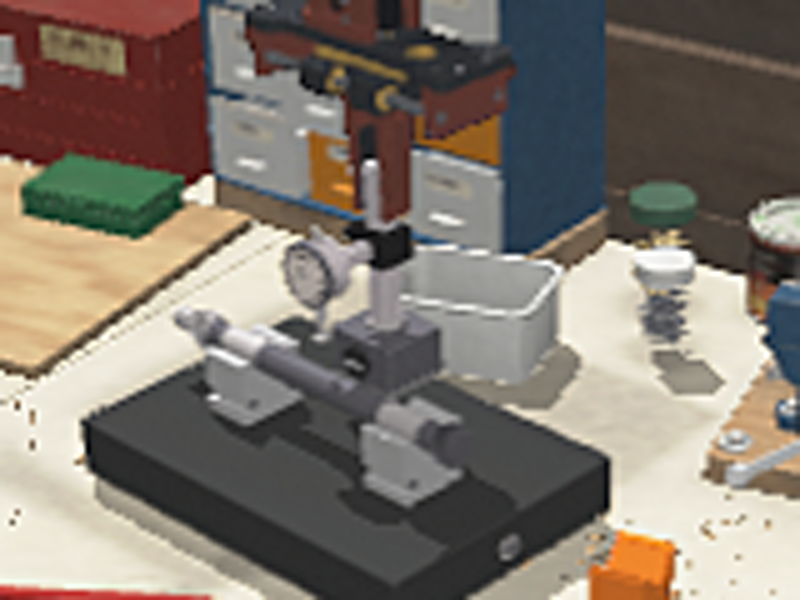

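```bash
python3 - <<'E'
from h import *
p,T,s=wrist()
a=w(p,[[235,255],[402,256]],.1,T); m=a.mean(0); print(a.round(4),m.round(4))
c,sn=np.cos(-.158),np.sin(-.158); d=m[:2]-s["tcp_pos"][:2]; print("axle mid in gauge frame",c*d[0]+sn*d[1],-sn*d[0]+c*d[1])
E
python3 -m inch '[{"grip":0,"offset":[-0.05,0,0.8],"roll":0},{"grip":0,"offset":[0,0,0.7],"roll":0},{"grip":0,"offset":[0,0,0.5],"roll":0},{"grip":0,"offset":[0,0,0.2],"roll":0},{"grip":0,"offset":[0,0,0],"roll":0},{"grip":0,"offset":[0,0,0],"roll":0}]'
```

```text
[[0.583  0.1436 0.1   ]
 [0.5598 0.0038 0.1   ]] [0.5714 0.0737 0.1   ]
axle mid in gauge frame -0.053419305507254405 -0.002857097629183231
time: 38.1
tcp_pos: [0.6236, 0.0681, 0.1959]
ee_rot: [3.141, 0.0, -0.158]
force: [0.3, 0.1, -4.1]
gripper_width: 0.177
```

```bash
python3 -m inch '[{"grip":0,"offset":[0.1,0,0.2],"roll":0},{"grip":0,"offset":[0,0,0.1],"roll":0},{"grip":0,"offset":[0,0,0],"roll":0},{"grip":0,"offset":[0,0,0],"roll":0}]'
python3 -m inch '[{"grip":0,"offset":[0,0,0.1],"roll":0},{"grip":0,"offset":[0,0,0],"roll":0},{"grip":0,"offset":[0,0,0],"roll":0}]'
python3 -m inch '[{"grip":0,"offset":[0,0,0.1],"roll":0},{"grip":0,"offset":[0,0,0],"roll":0},{"grip":0,"offset":[0,0,0],"roll":0}]'
```

```text
time: 38.43
tcp_pos: [0.6249, 0.0681, 0.1934]
ee_rot: [-3.141, -0.001, -0.158]
force: [0.5, 0.1, -4.7]
gripper_width: 0.175
time: 38.68
tcp_pos: [0.6247, 0.068, 0.1923]
ee_rot: [-3.142, -0.0, -0.158]
force: [-0.1, -0.7, -3.1]
gripper_width: 0.178
time: 38.93
tcp_pos: [0.6247, 0.068, 0.1912]
ee_rot: [-3.142, -0.0, -0.158]
force: [1.0, -0.4, -4.4]
gripper_width: 0.181
```

```bash
python3 -m inch '[{"grip":0,"offset":[0,0,0.1],"roll":0},{"grip":0,"offset":[0,0,0],"roll":0},{"grip":0,"offset":[0,0,0],"roll":0}]'
python3 -m inch '[{"grip":0,"offset":[0,0,0.05],"roll":0},{"grip":0,"offset":[0,0,0],"roll":0},{"grip":0,"offset":[0,0,0],"roll":0}]'
```

```text
time: 39.18
tcp_pos: [0.6248, 0.068, 0.1912]
ee_rot: [-3.141, -0.001, -0.158]
force: [-2.7, -0.7, 4.9]
gripper_width: 0.18
time: 39.43
tcp_pos: [0.6249, 0.068, 0.1912]
ee_rot: [-3.141, -0.001, -0.158]
force: [-2.2, -0.3, 8.8]
gripper_width: 0.178
```

Base is standing on the plate (force reversed). Release and rise.

```bash
python3 -m inch '[{"grip":30,"offset":[0,0,0],"roll":0},{"grip":45,"offset":[0,0,0],"roll":0},{"grip":55,"offset":[0,0,0],"roll":0},{"grip":55,"offset":[0,0,0],"roll":0},{"grip":55,"offset":[0,0,-1.5],"roll":0},{"grip":55,"offset":[0,0,-3],"roll":0},{"grip":55,"offset":[0,0,-4],"roll":0},{"grip":55,"offset":[0,0,-3],"roll":0},{"grip":55,"offset":[0,0,-1],"roll":0},{"grip":55,"offset":[0,0,0],"roll":0}]'
python3 -m inch '[{"grip":55,"offset":[-1,0,0],"roll":0},{"grip":55,"offset":[-3,0,0],"roll":0},{"grip":55,"offset":[-3,0,0],"roll":0},{"grip":55,"offset":[0,0,0],"roll":0},{"grip":55,"offset":[0,0,0],"roll":0}]'
python3 -c "
from h import *
p,T,s=wrist();save(p,'w30.png');p=manip.grab_frame('scene');save(p,'s30.png',(230,100,390,220),5);p=manip.grab_frame('top');save(p,'t30.png',(210,130,370,250),5)"
```

```text
time: 40.27
tcp_pos: [0.6259, 0.0682, 0.3179]
ee_rot: [-3.14, -0.005, -0.158]
force: [0.5, 0.2, -0.1]
gripper_width: 0.55
time: 40.68
tcp_pos: [0.5533, 0.0791, 0.3131]
ee_rot: [3.14, 0.003, -0.157]
force: [0.1, 0.2, 0.2]
gripper_width: 0.547
```

View pics/w30.png

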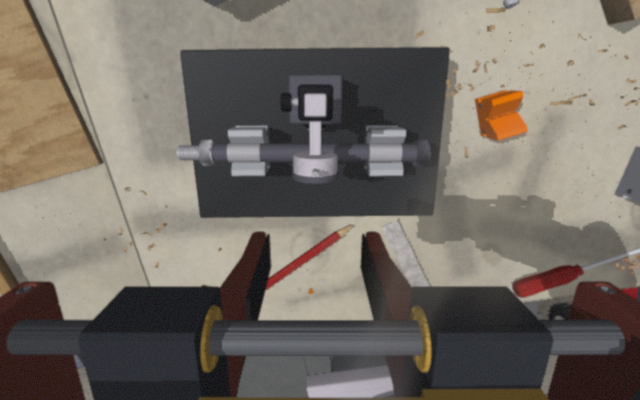

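View pics/s30.png

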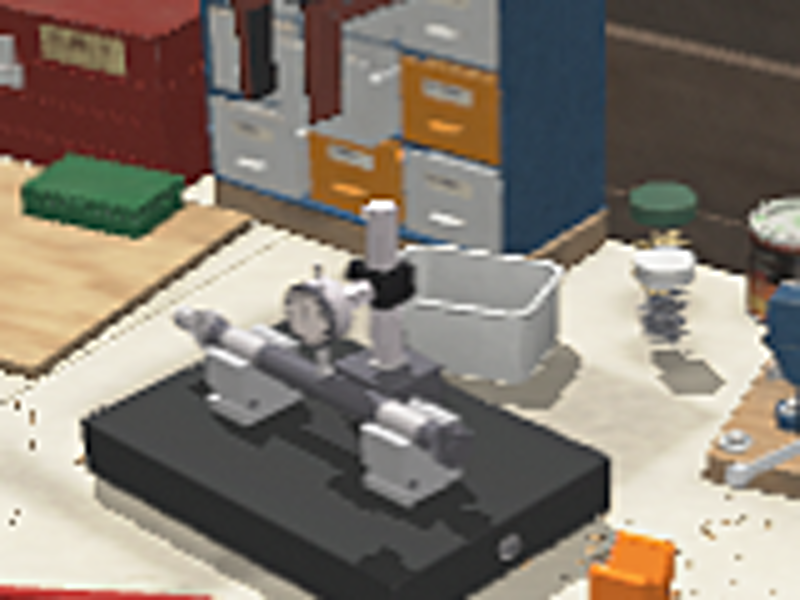

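View pics/t30.png

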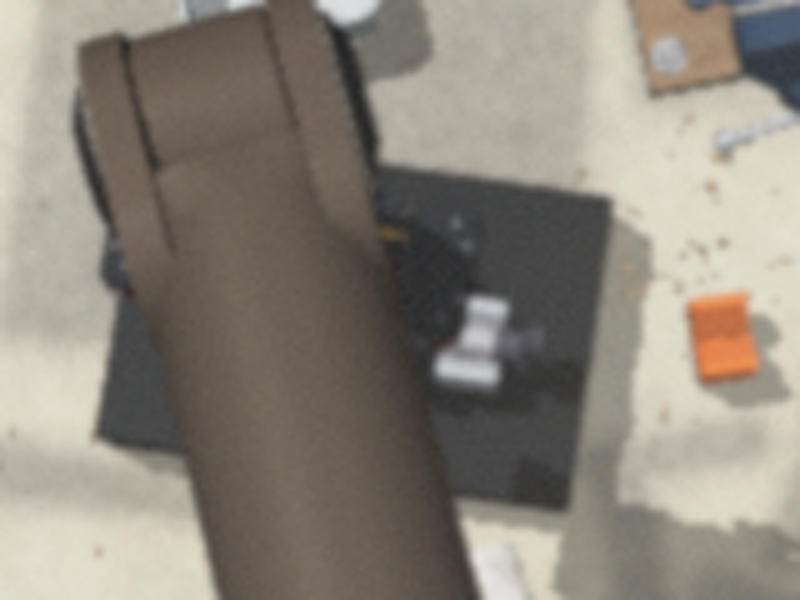

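Run:
```python
from h import *
p,T,s=wrist();save(p,'w31.png',(170,40,460,220),2.7)
po=w(p,[[316,105]],.2,T)[0]; a=w(p,[[247.5,152],[385,153]],.095,T)
b=w(p,[[290,76.5],[342,76.5]],.086,T); print(po.round(4),a.round(4),b.round(4))
e=b[1]-b[0]; gy=np.arctan2(-e[1],-e[0])-np.pi/2; print("gauge yaw",gy)
f=a[0]-a[1]; print("axle yaw",np.arctan2(f[1],f[0])-np.pi/2, "seat dist",np.linalg.norm(f))
m=a.mean(0)[:2]-po[:2]; c,sn=np.cos(-.158),np.sin(-.158); print("axle mid in gauge",c*m[0]+sn*m[1],-sn*m[0]+c*m[1])
```

```text
[0.6249 0.0668 0.2   ] [[0.5834 0.1472 0.095 ]
 [0.5592 0.0023 0.095 ]] [[0.6516 0.0892 0.086 ]
 [0.6432 0.0366 0.086 ]]
gauge yaw -0.1585533506991097
axle yaw -0.1659964203041424 seat dist 0.14690514034418206
axle mid in gauge -0.054169423416957685 -0.0005525874574764892
```

View pics/w31.png

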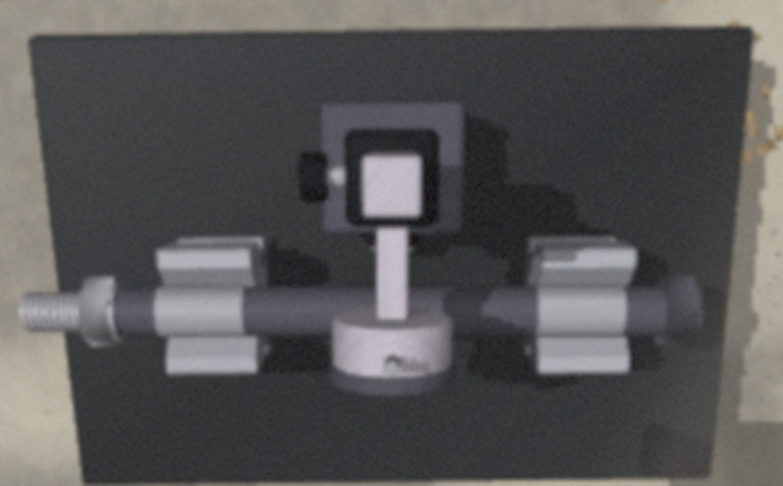

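```bash
python3 -m inch '[{"grip":55,"offset":[-2,-3,0],"roll":0},{"grip":55,"offset":[0,-3,0],"roll":0},{"grip":55,"offset":[0,-2,0],"roll":0},{"grip":55,"offset":[0,0,0],"roll":0},{"grip":55,"offset":[0,0,0],"roll":0}]'
python3 - <<'E'
from h import *
p,T,s=wrist();save(p,'w32.png',(200,40,470,220),2.9)
print(s["tcp_pos"])
E
```

```text
time: 41.3
tcp_pos: [0.5486, 0.162, 0.3138]
ee_rot: [3.141, 0.001, -0.156]
force: [0.1, -1.2, -0.1]
gripper_width: 0.548
[0.54864617 0.16203359 0.31378147]
```

View pics/w32.png

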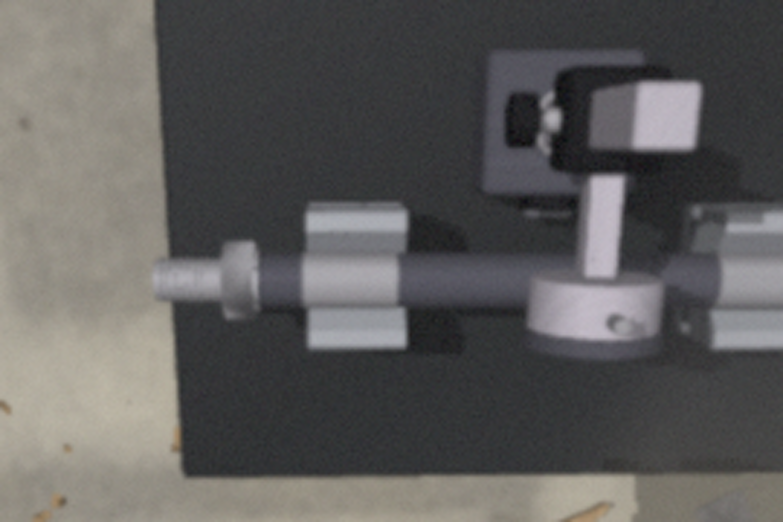

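```bash
python3 -c "
from plant import manip
print(manip.hand_in(), manip.state()['time'])"
```

```text
the job is handed in; nothing more can be done
the job is handed in; nothing more can be done
```

The check is set up and handed in at about 41 s of the 125 s allowed. Both grey V-blocks stand on the plate, the axle lies in them thread-left, and the gauge stand is set behind it with its plunger on the axle. The orange look-alike was not used and the big V-block was not touched.

| Check | Measured | Allowed |
|---|---|---|
| V-block centres in the plate frame | y +75 and −75 mm | beyond ±40 mm, within ±140 mm |
| Axle in the plate frame | about x −10 mm | −30 to +25 mm |
| Left V-block to its seat's middle | about 2 mm off, close view | within 12 mm |
| Axle yaw against plate | about 0.02 rad | below 0.17 rad |
| Gauge yaw against axle | under 0.01 rad | below 0.2 rad |
| Axle middle in the gauge frame | x −54 mm, y about −0.6 mm | x −65 to −47 mm, y ±13 mm |

- **Plunger:** travel cannot be read directly. The base stands on the plate, shown by the force reversing on set-down. The gauge stem shows above the dial in the scene picture, so I take it to be pushed in.
- **Disagreements:** measured in one wider picture, the seats came out 147 mm apart instead of 150. In the same picture the left block looked about 5 mm off its seat, and the closer view put it at about 2 mm. Both are inside the 12 mm tolerance.
- **Not rechecked:** I have no independent reading of object speeds or exact contact forces after the release. The last pictures showed nothing moving.

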